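# Lower the hot kiln's door with the hook pole

## Robot

A 6-joint arm with a two-finger parallel gripper is mounted at the origin on the work surface. World frame = base frame: x ahead of the robot, y to its left, z up, the work surface at z = 0. Lengths are in mm, angles in rad, forces in N, time in s.
With the tool pointing down it reaches from about 350 to 975 mm from the base axis. Payload 7.1 kg.
Tool frame: the origin (TCP) lies at the very end of the fingers, on their centre line; the grasp point (between the pads) lies ctrl.hold_point_z behind it (ctrl.hold_point_z is the distance from the TCP to the grasp point, in mm); z points along the fingers, y is the line along which they close (so a half turn about z gives the same grasp; the last joint's range is limited). The gripper opens to 88 mm and grips with 3 to 60 N. Pads are 20 mm wide; open, the fingers measure 115 mm over their backs; the gripper's body (75 mm by 178 mm) begins 61 mm behind the grasp point.
Start: joints at [1.137, 0.423, 1.63, -0, 1.089, -0.019], TCP at [251.847, 571.995, 222.675] pointing down, gripper open.
Joint ranges: [-3, 3], [-0.9, 2.11], [0.09, 2.58], [-1.31, 4.45], [0.11, 2.69], [-2.54, 2.54]. Speed limits (rad/s): [2.39, 2.39, 3.01, 3.14, 3.14, 3.14].

## Interface

Orientations are given as a rotation vector (axis times angle).
In Python, from workcell import ctrl gives the robot as it stands. The module is installed in compiled form; this text tells all that it offers.
- The arm moves only by the shell command python3 -m creep 'ROWS'. ROWS is JSON, a list of rows, each an object with "translation": the shift along the tool's x, y, z in mm, a list of three; "angular": the turn, a rotation vector about the tool's x, y, z in rad, a list of three; "jaw": the opening, from 0 (shut) to 1 (fully open). A call has exactly 8 rows; each row is the pose to reach, as a shift and turn from the pose commanded when the call began, along the tool's axes at that moment; what a row does not reach only later rows make up. A row lasts 1/8 s, in which the tool goes at most 62.5 mm and 10.7 degrees, less where a joint would pass 70% of its speed; a pose out of reach is approached as far as the arm can. A call with a gripper value outside its range is refused whole. The fingers move at their own pace and stop on an object; the grip force is fixed at half the most. Time passes only in rows, so rows that repeat a pose let the fingers close, or fill a call up. It gives the time, the measured TCP pose, the force, the opening and the grip force at its end, in the units of the state.
- ctrl.get_obs(): the state, without advancing time (a new reading comes with each control period).
- ctrl.get_image(name): name is "side" or "top"; returns the picture (480x640x3 uint8, red, green, blue); there is no depth.
- ctrl.camera_info(name): a dict with "camera_matrix" (3x3 intrinsics, pixels), "distortion" ([k1, k2, p1, p2, k3] as OpenCV has them; the pictures are not rectified), "world_from_camera" (4x4, takes a point from camera to world coordinates). Camera axes: x right, y up, looking along -z (the intrinsics and any distortion apply to the point x, -y, -z); pixel columns grow to the right and rows downward; lengths in mm; the calibration is good to about 2 mm. A picture is of the moment at which its call begins. camera_info takes no time and is no camera call.
- ctrl.close_job(): hands the job in; it is judged then, once.
Trained networks look in the newest picture that a camera, given by its name, has taken for a name from the list of things; names that differ only in an ending like _2 or _b are one class to them, and where a whole thing is asked for, a point or a joint stands for the part that bears it (a point fixed in the world has none). Each returns a list of dicts, best first, with "score" (0 to 1); they miss things now and then, are a little off and sometimes report something else, mostly with a low value. They report only what shows in the picture. A call takes as long as a camera call. They do not tell look-alikes from the thing itself.
- ctrl.look_for(camera, label): "rect" ([left, top, right, bottom] in pixels, round what is visible of it).
The state is a dict: "t": time; "qpos": joint angles; "qvel": joint speeds; "joint_torque": joint torques, N m; "ee_pos": TCP position; "orientation": TCP orientation; "ft_force": force on the tool from outside, world axes, zero at the start; "moment": the same for the moment, N m; "width": finger opening in mm; "grasp_force": force on a finger pad.
Only numpy, scipy, OpenCV 4.12 (cv2) and the standard library are available. Lean on these libraries where they do the work, as an engineer would, in place of code of your own. Each camera call takes 0.05 s, during which the arm holds its last target. There are 200 camera calls.

## Task

The bench kiln is hot: take the hook pole from its rest, put its side hook through the eye on top of the kiln's door (the eye plate may be clamped higher or lower in its slot, so feel for the hole) and, with the hook kept in the eye, swing the door gently down until it is fully open. Then unhook, lay the pole back on its rest as it lay before, and let go. Keep the hand off the kiln, never press hard on kiln or door with the pole, do not let the door drop, and leave the other things on the bench alone.

Things in the scene. Friction and masses are not known exactly. Their poses are not given: they have to be found in the camera images.
- pole_grip (a point): Hook pole: wooden handle (22 wide in y, 26 high, from x = -87 to +45 mm), then an 8 mm steel rod to x = +160 mm, ending in a hook: a straight 8 mm steel pin bent square to one side (+y). 160 g. The point is where to grip, the centre of mass, on the axis half-way up the handle; x along the pole to the hook, y to the side the hook points to, z up.
- hook_tip (a point): End of the pole's hook pin, on the pin's axis: 160 mm in x and 35 mm in y from pole_grip, same axes. The pin is 8 mm thick over its 35 mm, its end chamfered by 1.5 mm. Grip firmly: pushed at the hook, the pole can turn a little in the hand, so look again at this point after touching something.
- rest: Low wooden rest for the pole, fixed: board 230 x 90 x 12 mm, two 16 mm thick crossbars at x = -55 (top 45 mm up, under the handle) and x = +100 mm (top 54 mm up, under the rod), each with a 16 mm high lip at both ends, 48 mm between lips. Origin on the bench, z up. The pole lies along x, hook end to +x, its grip point about over the origin, 58 mm up.
- eye (a point): Nominal place of the hole in the eye plate on top of the kiln door: upright steel plate 34 wide, 52 high, 6 mm thick, with a round 11.5 mm hole at its centre, mouths chamfered 1.5 mm. The plate is clamped in a slot: the true hole lies up to 12 mm above or below this point (along z). y: the hole's axis, level. Axes turn with the door: shut, x points into the kiln, z up. The hook enters from -y.
- hinge (a point): Middle of the door's hinge line, fixed on the kiln, 120 mm above the bench; x into the kiln, square to its front face, y along the hinge, z up. With the door shut the point 'eye' is 150 mm above and 14 mm in front (-x) of it, same y; the kiln's face is 26 mm behind the eye, and the eye plate has open space on both sides. Pole turned as the kiln (x to x, y to y): the hook fits.
- kiln: Bench kiln, a grey box 260 x 260 mm and 340 mm high, fixed. Origin under its centre, x square to the front and into the kiln, z up; the front face is at x = -130 mm, the hinge line 12 mm before it. Carries the door with the eye.
- flap (a joint): Kiln door about its lower edge: 0 shut (upright), growing as its top swings out (to the hinge's -x) and down, 1.571 fully open, level, on a solid stop. Steel slab 190 wide, 120 high, 22 mm thick, about 0.5 kg. Stiff hinge (0.4 N m of friction): 3 to 4 N at the eye starts it, lower down its weight helps; a heavy one may sink slowly by itself. Starts shut or slightly ajar.
- pole: The same hook pole as a whole; its origin and axes are those of pole_grip.
- solder_board: Bystander: pale soldering board, 110 x 160 x 25 mm; origin at the bottom.
- hammer: Bystander: small hammer lying on the bench; origin at the bottom.
- graver: Bystander: graver like a screwdriver, 150 mm, lying in front of the kiln; origin at the bottom.
- brush: Bystander: brush, 160 mm, lying; origin at the bottom.
- jar: Bystander: amber glass jar with a steel lid, 60 mm wide, 70 mm high; origin at the bottom.
- crucible: Bystander: white ceramic bowl, 70 mm wide, 40 mm high; origin at the bottom.
- doming_block: Bystander: dark steel block, 50 mm each way; origin at the bottom.
Things that resemble listed ones, but are neither listed nor needed, are in the scene too. Leave any red look-alike of the rest alone.

How it is judged:
By the outcome, as a careful person would: the job done as asked, in the order asked, and still so for the second after the job is handed in, with the robot touching nothing.
It also fails if it takes over 72 s, if anything falls off the work surface, if the arm or the gripper's body presses on something with over 40 N, if the wrist force passes 120 N, or if a joint passes its speed limit or range.

## Working session

There is one attempt and no reset: what is moved stays moved. The work goes in short steps, Python scripts to look and compute and a shell command to move; the robot and the scene stay as the last step left them, time stands still between calls to the robot, and variables do not carry over. Pictures are saved under pics/ and viewed, at most 10 in all, crops included, and the job is handed in when it is done.

```bash
mkdir -p pics
python3 - <<'E'
from workcell import ctrl
import cv2,numpy as np
print(ctrl.hold_point_z, ctrl.get_obs())
for n in("side","top"):
    im=ctrl.get_image(n); cv2.imwrite(f"pics/{n}0.png",im[:,:,::-1])
    c=ctrl.camera_info(n); print(n,np.round(c["camera_matrix"],1).tolist(),c["distortion"],np.round(c["world_from_camera"],3).tolist())
    for l in("pole","pole_grip","hook_tip","rest","eye","hinge","kiln","flap"):
        print(l,[(np.round(d["rect"]).tolist(),round(d["score"],2)) for d in ctrl.look_for(n,l)][:3])
E
```

```text
18.700000000000003 {'t': 0.0, 'qpos': array([ 1.13700820e+00,  4.23824705e-01,  1.63067526e+00, -2.99715656e-05,
        1.08856573e+00, -1.89959234e-02]), 'qvel': array([ 0.00114911,  0.00091421, -0.00043525,  0.00090456, -0.00083027,
        0.00076443]), 'joint_torque': array([ 2.40585330e-03, -5.44622254e+01, -2.73667520e+01,  6.44784328e-02,
        2.26487214e-02, -1.44868659e-04]), 'ee_pos': array([251.63000755, 571.51915267, 221.91754919]), 'orientation': array([-6.46808887e-01, -3.07397506e+00,  2.26393726e-03]), 'ft_force': array([ 0.04095688,  0.39045224, -0.30047036]), 'moment': array([-0.01838307, -0.01348709, -0.01030367]), 'grasp_force': 0.0, 'width': 87.95272134273344}
side [[434.6, 0.0, 322.4], [0.0, 434.6, 237.9], [0.0, 0.0, 1.0]] [-0.05916268  0.          0.          0.          0.        ] [[-0.992, 0.075, -0.101, 430.297], [-0.125, -0.699, 0.704, 601.211], [-0.018, 0.711, 0.703, 795.903], [0.0, 0.0, 0.0, 1.0]]
pole [([294.0, 311.0, 318.0, 443.0], 0.77)]
pole_grip [([296.0, 314.0, 323.0, 443.0], 0.68)]
hook_tip [([296.0, 315.0, 322.0, 444.0], 0.66)]
rest [([289.0,
[... 336 characters left out ...]
26.5], [0.0, 471.1, 242.7], [0.0, 0.0, 1.0]] [-0.07433586  0.          0.          0.          0.        ] [[0.01, 0.999, -0.039, 474.436], [-1.0, 0.01, -0.007, 2.291], [-0.006, 0.039, 0.999, 1289.944], [0.0, 0.0, 0.0, 1.0]]
pole [([202.0, 224.0, 299.0, 257.0], 0.55)]
pole_grip [([204.0, 230.0, 301.0, 254.0], 0.62)]
hook_tip []
rest [([206.0, 226.0, 284.0, 266.0], 0.76), ([206.0, 229.0, 300.0, 258.0], 0.71), ([184.0, 308.0, 270.0, 346.0], 0.64)]
eye [([424.0, 195.0, 452.0, 284.0], 0.97)]
hinge [([422.0, 157.0, 593.0, 298.0], 0.8)]
kiln [([423.0, 159.0, 598.0, 297.0], 0.65), ([425.0, 195.0, 452.0, 282.0], 0.52)]
flap [([425.0, 193.0, 451.0, 283.0], 0.73), ([206.0, 228.0, 288.0, 263.0], 0.55)]
```

View pics/side0.png

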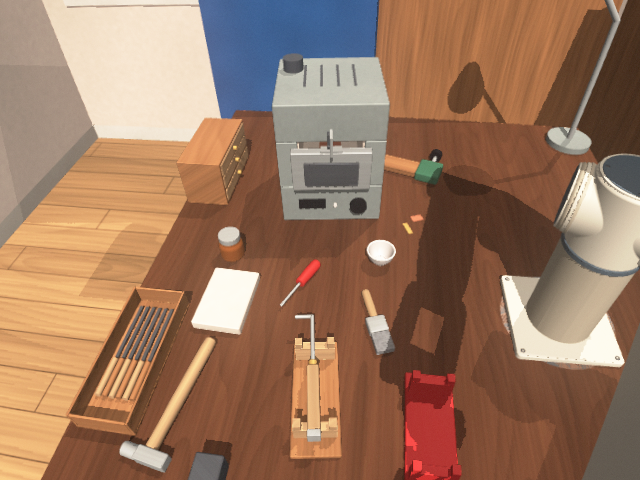

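View pics/top0.png

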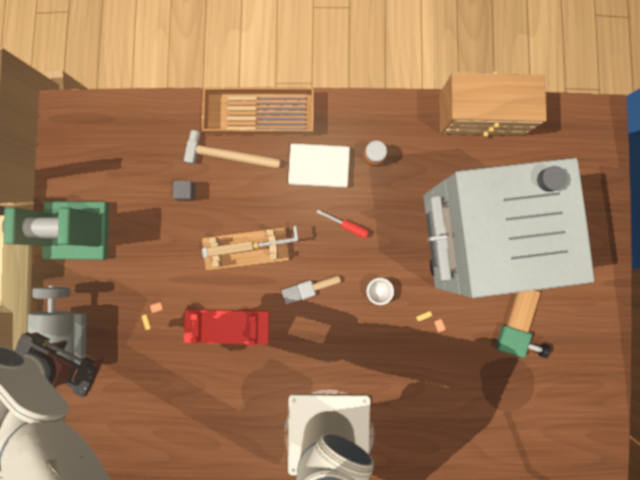

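The side picture shows the wooden rest with the pole at (315,390), hook to (300,317). The kiln door's eye plate is at (331,145). In the top picture the wooden rest is at (245,248) and a red one at (227,327).

The two candidates for the rest are the wooden one at top (245,248) and the red one at (227,327). The wooden one fits, since it carries the pole. I'll confirm it in an enlarged montage.

```bash
cat > h.py <<'E'
import cv2,numpy as np
from workcell import ctrl
def info(n):
    c=ctrl.camera_info(n); return np.array(c["camera_matrix"]),np.array(c["distortion"]),np.array(c["world_from_camera"])
def ray(n,uv):
    K,D,T=info(n); p=cv2.undistortPoints(np.array([[uv]],float),K,D)[0,0]
    return T[:3,3],T[:3,:3]@np.array([p[0],-p[1],-1.])
def atz(n,uv,z):
    o,d=ray(n,uv); return o+d*(z-o[2])/d[2]
def tri(u1,u2):
    (o1,d1),(o2,d2)=ray("top",u1),ray("side",u2)
    s=np.linalg.lstsq(np.c_[d1,-d2],o2-o1,rcond=None)[0]
    a,b=o1+s[0]*d1,o2+s[1]*d2; return (a+b)/2,np.linalg.norm(a-b)
def proj(n,P):
    K,D,T=info(n); q=(np.atleast_2d(P)-T[:3,3])@T[:3,:3]; q=q*[1,-1,-1]
    return cv2.projectPoints(q,np.zeros(3),np.zeros(3),K,D)[0][:,0]
def crop(im,x,y,w,h,s):
    o=cv2.resize(im[y:y+h,x:x+w],None,fx=s,fy=s,interpolation=cv2.INTER_CUBIC)
    for i in range(0,w,10): cv2.putText(o,str(x+i),(i*s,8),0,.3,(255,0,0),1); cv2.line(o,(i*s,10),(i*s,14),(255,0,0),1)
    for i in range(0,h,10): cv2.putText(o,str(y+i),(0,i*s+3),0,.3,(255,0,0),1)
    return o
E
python3 - <<'E'
from h import *
t=cv2.imread("pics/top0.png");s=cv2.imread("pics/side0.png")
a=crop(t,198,218,110,55,7)[:,:770]
b=np.zeros((215,770,3),np.uint8)
c=crop(t,415,185,50,30*3,2)
d=crop(s,295,120,50,30,7)[:210]; e=crop(t,420,222,50,30,7)[:210]
b[:210,:350]=d; b[:210,380:730]=e
cv2.imwrite("pics/m0.png",np.vstack([a,b]))
E
```

```text
(no output)
```

View pics/m0.png

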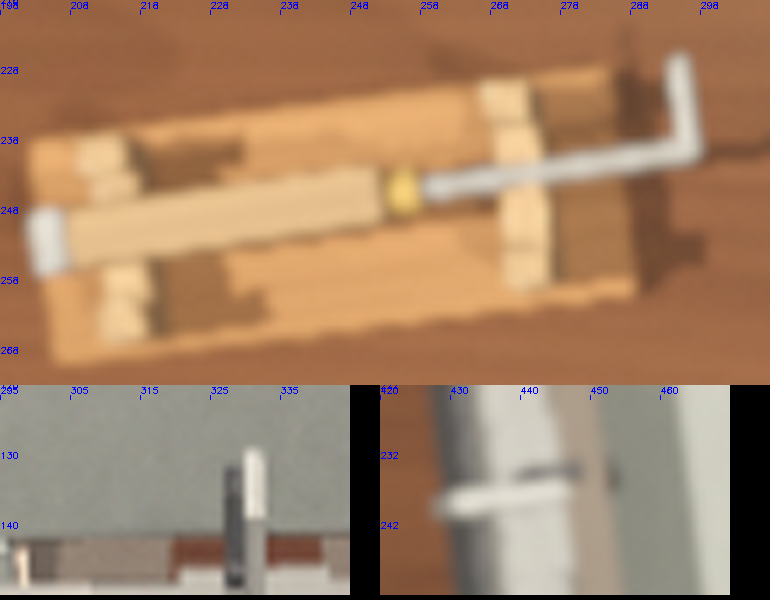

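The top crop shows the pole lying on the wooden rest: rear end (204,252.6), handle/rod axis to (296.3,239.7), pin tip (295,226). In the side crop the eye plate's top face runs from (331.7,129.3) to (331.5,139); from above it runs from (447,236.7) to about (431,238.5).

Run:
```python
from h import *
r=atz("top",(203,252.7),58);k=atz("top",(296.3,239.6),58);t=atz("top",(295.1,226),58)
print("rear",r,"corner",k,"tip",t, np.linalg.norm(k-r),np.linalg.norm(t-k))
for a in (r,k,t): print(proj("side",a))
d=(k-r)/np.linalg.norm(k-r); print("yaw",np.arctan2(d[1],d[0]),"grip",r+d*87, k-d*164)
print("back",tri((447,236.7),(331.7,129.3)),"front",tri((431,238.5),(331.5,139)))
for z in (284,290,296,302,308): print(z,atz("side",(331.7,129.3),z),atz("side",(331.5,139),z),atz("top",(447,236.7),z))
# kiln yaw: top face corners (z=340)
c=[atz("top",p,340) for p in ((457,173),(579,159),(592.5,283),(466,297))]
for i in range(4):
    e=c[(i+1)%4]-c[i]; print("corner",c[i],np.linalg.norm(e),np.arctan2(e[1],e[0]))
```

```text
rear [493.01986321 335.5080585   58.        ] corner [529.85275007  89.80806221  58.        ] tip [565.526544   93.4065026  58.       ] 248.44546630772555 35.85482320708086
[[312.99568579 439.2010876 ]]
[[311.91554464 315.81386926]]
[[294.46551997 315.62659516]]
yaw -1.421994398247147 grip [505.91790962 249.46946019  58.        ] [505.5391913  251.99576477  58.        ]
back (array([ 527.11886974, -247.71805955,  290.57760269]), np.float64(3.113259816975487)) front (array([ 523.51364263, -214.24153532,  286.55407269]), np.float64(2.368656199661352))
284 [ 526.80079511 -258.83432389  284.        ] [ 522.79020481 -218.38575913  284.        ] [ 529.02750825 -249.22918471  284.        ]
290 [ 525.6696778  -248.75375846  290.        ] [ 521.70609548 -208.77928988  290.        ] [ 528.70189249 -247.72898373  290.        ]
296 [ 524.53856049 -238.67319303  296.        ] [ 520.62198616 -199.17282063  296.        ] [ 528.37627673 -246.22878274  296.        ]
302 [ 523.40744318 -228.5926276   302.        ] [ 519.53787683 -189.56635139  302.        ] [ 528.05066097 -244.72858176  302.        ]
308 [ 522.27632587 -218.51206217  308.        ] [ 518.45376751 -179.95988214  308.        ] [ 527.72504521 -243.22838077  308.        ]
corner [ 656.41236343 -256.25049614  340.        ] 259.95040629517337 -1.4394061468733903
corner [ 690.46910729 -513.96031731  340.        ] 257.86743791931275 -3.044470664122095
corner [ 433.8169043  -538.96556152  340.        ] 266.40988606585785 1.6814016906738483
corner [ 404.41058485 -274.18358371  340.        ] 252.6390548530801 0.07104278243386096
```

Run:
```python
from h import *
t=cv2.imread("pics/top0.png");s=cv2.imread("pics/side0.png")
a=crop(t,420,150,180,155,4)[:,:400]; b=crop(s,265,45,130,180,3)
H=max(a.shape[0],b.shape[0]);o=np.zeros((600,800,3),np.uint8)
a=a[:600];o[:a.shape[0],:400]=a;b=b[:600];o[:b.shape[0],405:405+b.shape[1]]=b
cv2.imwrite("pics/m1.png",o)
```

```text
(no output)
```

View pics/m1.png

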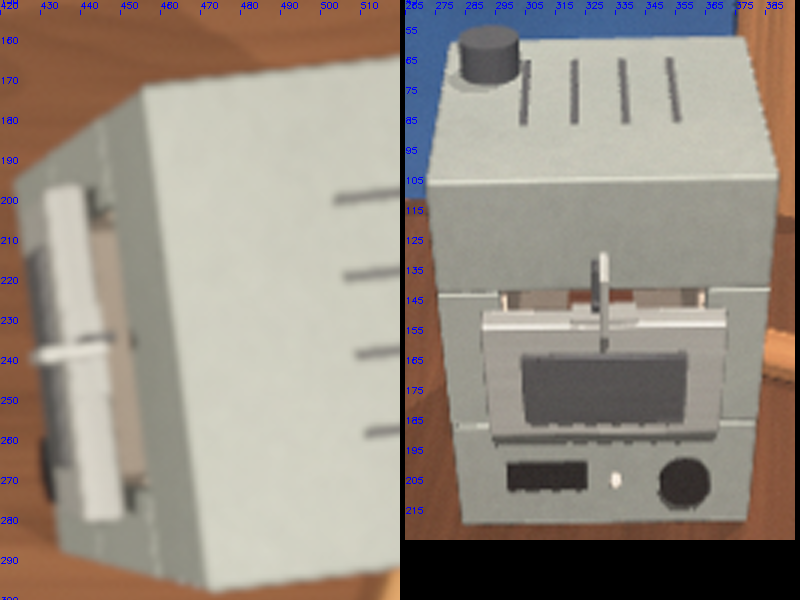

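The kiln's front-top edge runs in the top view from (456,171.5) to (473,297.5). The door's top face lies between (431.5,198)-(441.5,280) and (440,196)-(451,279), and the plate stands at (447,236.7). I'll fit the kiln pose, door angle and plate offset jointly.

```bash
cat > fit.py <<'E'
from h import *
from scipy.optimize import least_squares
kp=[("top",(456,171.5),(-130,130,340)),("top",(473,297.5),(-130,-130,340)),("top",(579,159),(130,130,340)),("top",(592.5,283),(130,-130,340)),
("side",(272.3,106),(-130,130,340)),("side",(389.3,104),(-130,-130,340)),("side",(279.7,57),(130,130,340)),("side",(377.3,57.7),(130,-130,340)),("side",(284,219.3),(-130,130,0)),("side",(378.7,218.7),(-130,-130,0))]
def W(p,P):
    x,y,a=p[:3];c,s=np.cos(a),np.sin(a);P=np.atleast_2d(P).astype(float)
    return np.c_[x+c*P[:,0]-s*P[:,1],y+s*P[:,0]+c*P[:,1],P[:,2]]
def door(f,P): # hinge frame -> kiln frame
    P=np.atleast_2d(P).astype(float);c,s=np.cos(f),np.sin(f)
    return np.c_[-142+c*P[:,0]-s*P[:,2],P[:,1],120+s*P[:,0]+c*P[:,2]]
def res(p):
    f,dz,xs,ct,st=p[3],p[4],p[5],p[6:8],p[8:10]
    off={"top":ct,"side":st}
    r=[proj(n,W(p,P))[0]+off[n]-uv for n,uv,P in kp]
    dp=[("top",(431.5,198),(xs,95,120)),("top",(441.5,280),(xs,-95,120)),("top",(440,196),(xs+22,95,120)),("top",(451,279),(xs+22,-95,120)),
    ("side",(291,154),(xs,95,120)),("side",(372,153),(xs,-95,120)),
    ("top",(447,236.7),(3,0,176+dz)),("side",(331.7,129.3),(3,0,176+dz)),("side",(331.5,139),(-31,0,176+dz))]
    r+=[proj(n,W(p,door(f,P)))[0]+off[n]-uv for n,uv,P in dp]
    return np.r_[np.concatenate(r),p[6:]/1.0,dz/10]
def run():
    s=least_squares(res,[545,-395,-1.45,0.05,0,-25,0,0,0,0],loss="soft_l1");return s
if __name__=="__main__":
    s=run();p=s.x;np.set_printoptions(precision=3,suppress=True)
    print(p,"cov",np.sqrt(np.diag(np.linalg.inv(s.jac.T@s.jac))));print(res(p)[:-5].reshape(-1,2).round(1).tolist())
    E=(-14,0,150+p[4]);print("hole",W(p,door(p[3],E)),"hinge",W(p,(-142,0,120)))
E
python3 fit.py
```

```text
[ 546.584 -400.431   -1.446    0.091   -2.857  -12.999   -0.028   -0.237
    0.086    0.761] cov [1.798 2.3   0.005 0.016 3.155 2.103 0.93  0.806 0.724 0.619]
[[0.5, -0.2], [-0.5, 0.8], [-0.4, -0.8], [3.0, -0.2], [-0.9, -0.5], [0.8, -0.3], [0.3, 1.4], [1.6, -1.0], [-0.3, 1.0], [0.4, 0.4], [-0.8, -1.1], [-0.4, 1.0], [0.5, -0.3], [0.0, 0.9], [-1.4, -0.4], [0.7, -0.6], [-0.1, 0.3], [-0.8, 0.1], [-0.4, -0.2]]
hole [[ 525.551 -232.391  265.254]] hinge [[ 528.948 -259.53   120.   ]]
```

```bash
cat >> h.py <<'E'
from scipy.spatial.transform import Rotation as R
def go(pos,yaw=None,pitch=0,ref=None):
    "shift/turn in tool axes to TCP pos, tool y along yaw, tool pointing down"
    o=ctrl.get_obs();R0=R.from_rotvec(o["orientation"]);d=R0.inv().apply(np.array(pos)-o["ee_pos"])
    out=np.zeros(3)
    if yaw is not None:
        y=np.array([np.cos(yaw),np.sin(yaw),0]);z=np.array([0,0,-1.]);x=np.cross(y,z)
        out=(R0.inv()*R.from_matrix(np.c_[x,y,z])).as_rotvec()
    print("go",np.round(d,1).tolist(),np.round(out,4).tolist())
def st():
    o=ctrl.get_obs();print("t",round(o["t"],2),"p",o["ee_pos"].round(1),"R",o["orientation"].round(3),"F",o["ft_force"].round(2),"w",round(o["width"],1),"g",round(o["grasp_force"],1),"q",o["qpos"].round(2))
E
python3 - <<'E'
from h import *
go((506,250,110),0.149)
R0=R.from_rotvec(ctrl.get_obs()["orientation"]);print(R0.as_matrix().round(3))
E
```

```text
go [-362.3, -192.3, 112.7] [0.0001, -0.0, 1.007]
[[-0.915  0.403  0.   ]
 [ 0.403  0.915  0.   ]
 [-0.     0.    -1.   ]]
```

```bash
python3 -m creep '[{"translation":[-40,-20,10],"angular":[0,0,0.12],"jaw":1},{"translation":[-95,-50,28],"angular":[0,0,0.27],"jaw":1},{"translation":[-150,-80,45],"angular":[0,0,0.43],"jaw":1},{"translation":[-205,-110,64],"angular":[0,0,0.59],"jaw":1},{"translation":[-260,-138,82],"angular":[0,0,0.75],"jaw":1},{"translation":[-315,-167,98],"angular":[0,0,0.9],"jaw":1},{"translation":[-362.3,-192.3,112.7],"angular":[0,0,1.007],"jaw":1},{"translation":[-362.3,-192.3,112.7],"angular":[0,0,1.007],"jaw":1}]'
python3 - <<'E'
from h import *
st();go((506,250,39.5),0.149)
for n in("side","top"): cv2.imwrite(f"pics/{n}1.png",ctrl.get_image(n)[:,:,::-1])
s=cv2.imread("pics/side1.png");t=cv2.imread("pics/top1.png")
o=np.vstack([crop(s,230,280,160,160,4)[:400,:640]]);o=np.hstack([cv2.resize(s[260:480,220:420],None,fx=2,fy=2),cv2.resize(t[180:330,170:340],None,fx=2.35,fy=2.35)[:440] if 0 else cv2.resize(t[180:330,170:340],(400,440))])
cv2.imwrite("pics/m2.png",o)
E
```

```text
t: 1.9
ee_pos: [507.4, 246.9, 109.0]
orientation: [-2.056, -2.375, 0.002]
ft_force: [-0.6, -0.8, 0.1]
width: 87.8
grasp_force: 0.0
t 1.9 p [507.4 246.9 109. ] R [-2.056e+00 -2.375e+00  2.000e-03] F [-0.56 -0.77  0.09] w 87.8 g 0.0 q [ 0.43  0.49  1.84 -0.    0.81  0.29]
go [3.3, -0.9, 69.4] [-0.0012, 0.0007, -0.0053]
```

View pics/m2.png

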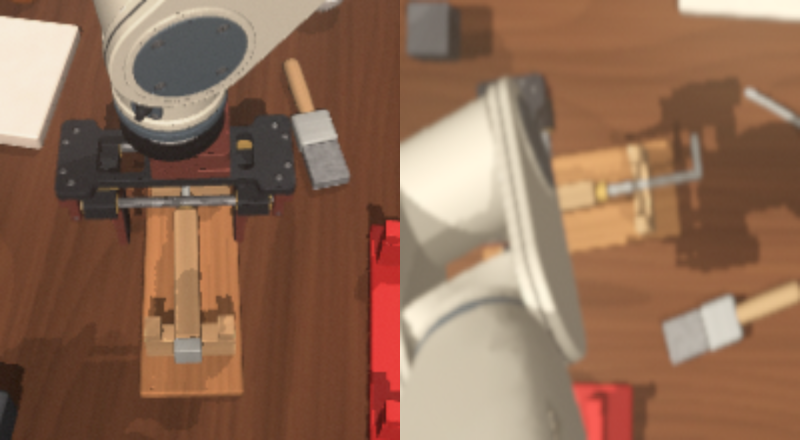

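The gripper straddles the handle, which is at about (187,260) in the left panel, and is well centred. I'll go down and close.

```bash
python3 -m creep '[{"translation":[1,0,20],"angular":[0,0,0],"jaw":1},{"translation":[1,-0.5,42],"angular":[0,0,0],"jaw":1},{"translation":[1,-0.5,60],"angular":[0,0,0],"jaw":1},{"translation":[1,-0.5,69.5],"angular":[0,0,0],"jaw":1},{"translation":[1,-0.5,69.5],"angular":[0,0,0],"jaw":1},{"translation":[1,-0.5,69.5],"angular":[0,0,0],"jaw":0},{"translation":[1,-0.5,69.5],"angular":[0,0,0],"jaw":0},{"translation":[1,-0.5,69.5],"angular":[0,0,0],"jaw":0}]'; python3 -c "
from h import *
st();go((506,250,39.5),0.149)"
```

```text
t: 3.0
ee_pos: [505.6, 251.0, 41.0]
orientation: [2.05, 2.38, 0.001]
ft_force: [-0.2, 0.5, -0.1]
width: 61.3
grasp_force: 0.0
t 3.0 p [505.6 251.   41. ] R [2.05e+00 2.38e+00 1.00e-03] F [-0.17  0.55 -0.07] w 61.3 g 0.0 q [ 0.44  0.6   1.86 -0.    0.68  0.29]
go [-1.0, 0.2, 1.5] [0.0008, -0.0002, -0.0001]
```

```bash
python3 -m creep '[{"translation":[0,0,0],"angular":[0,0,0],"jaw":0},{"translation":[0,0,0],"angular":[0,0,0],"jaw":0},{"translation":[0,0,0],"angular":[0,0,0],"jaw":0},{"translation":[0,0,0],"angular":[0,0,0],"jaw":0},{"translation":[0,0,0],"angular":[0,0,0],"jaw":0},{"translation":[0,0,0],"angular":[0,0,0],"jaw":0},{"translation":[0,0,0],"angular":[0,0,0],"jaw":0},{"translation":[0,0,0],"angular":[0,0,0],"jaw":0}]'; python3 -c "
from h import *
st()"
```

```text
t: 4.0
ee_pos: [505.2, 250.9, 40.5]
orientation: [-2.05, -2.381, 0.0]
ft_force: [-0.4, 0.5, 0.2]
width: 22.0
grasp_force: 30.0
t 4.0 p [505.2 250.9  40.5] R [-2.05  -2.381  0.   ] F [-0.41  0.5   0.25] w 22.0 g 30.0 q [0.44 0.6  1.86 0.   0.68 0.29]
```

Run:
```python
from h import *
go((433.6,-22,246.5),0.125); print(R.from_rotvec(ctrl.get_obs()["orientation"]).as_matrix().round(3))
```

```text
go [-259.2, -111.3, -206.0] [-0.0002, 0.0001, 0.024]
[[-0.148  0.989 -0.   ]
 [ 0.989  0.148 -0.   ]
 [-0.    -0.    -1.   ]]
```

```bash
python3 -m creep '[{"translation":[0,0,-12],"angular":[0,0,0],"jaw":0},{"translation":[0,0,-40],"angular":[0,0,0],"jaw":0},{"translation":[0,0,-75],"angular":[0,0,0],"jaw":0},{"translation":[-15,-6,-110],"angular":[0,0,0.003],"jaw":0},{"translation":[-45,-20,-145],"angular":[0,0,0.006],"jaw":0},{"translation":[-85,-37,-175],"angular":[0,0,0.01],"jaw":0},{"translation":[-130,-56,-195],"angular":[0,0,0.015],"jaw":0},{"translation":[-175,-75,-206],"angular":[0,0,0.02],"jaw":0}]'; python3 -m creep '[{"translation":[-42,-18,0],"angular":[0,0,0.002],"jaw":0},{"translation":[-68,-29,0],"angular":[0,0,0.004],"jaw":0},{"translation":[-80,-34,0],"angular":[0,0,0.004],"jaw":0},{"translation":[-84,-36,0],"angular":[0,0,0.004],"jaw":0},{"translation":[-84,-36,0],"angular":[0,0,0.004],"jaw":0},{"translation":[-84,-36,0],"angular":[0,0,0.004],"jaw":0},{"translation":[-84,-36,0],"angular":[0,0,0.004],"jaw":0},{"translation":[-84,-36,0],"angular":[0,0,0.004],"jaw":0}]'
python3 - <<'E'
from h import *
st()
for n in("side","top"): cv2.imwrite(f"pics/{n}2.png",ctrl.get_image(n)[:,:,::-1])
s=cv2.imread("pics/side2.png");t=cv2.imread("pics/top2.png")
cv2.imwrite("pics/m3.png",np.vstack([crop(s,280,100,100,60,6)[:300,:600],crop(t,360,205,100,50,6)[:300,:600]]))
o=ctrl.get_obs();M=R.from_rotvec(o["orientation"]).as_matrix()
g=o["ee_pos"]-18.7*M[:,2]
P=[g+M@[-160,d,0] for d in (0,35)];print(np.round(P,1));print(proj("side",P).round(1).tolist(),proj("top",P).round(1).tolist())
E
```

```text
t: 5.0
ee_pos: [457.0, 65.5, 248.4]
orientation: [2.072, 2.359, 0.003]
ft_force: [0.4, -0.0, -0.4]
width: 21.6
grasp_force: 30.0
t: 6.0
ee_pos: [432.3, -20.9, 246.4]
orientation: [-2.078, -2.356, 0.0]
ft_force: [-0.1, -0.2, -1.5]
width: 21.6
grasp_force: 30.0
t 6.0 p [432.3 -20.9 246.4] R [-2.078 -2.356  0.   ] F [-0.05 -0.24 -1.52] w 21.6 g 30.0 q [-0.08  0.1   2.01  0.    1.03 -0.2 ]
[[ 452.2 -179.8  265.1]
 [ 487.  -175.4  265.1]]
[[362.4, 158.1], [346.0, 158.3]] [[413.1, 272.1], [411.2, 256.1]]
```

View pics/m3.png

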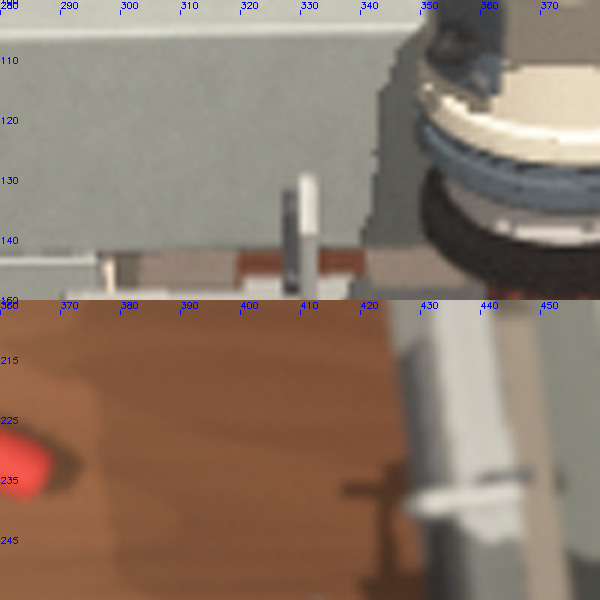

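The top crop shows the eye plate from (428,238) to (446,236) and nothing else near it. The hook is still left of the plate, at rows below 256. I'll move closer, with the tip about 10 mm short of the plate, and compare.

```bash
python3 -m creep '[{"translation":[-15,0,0],"angular":[0,0,0],"jaw":0},{"translation":[-35,0,0],"angular":[0,0,0],"jaw":0},{"translation":[-52,2,0],"angular":[0,0,0],"jaw":0},{"translation":[-60,8,0],"angular":[0,0,0],"jaw":0},{"translation":[-61.5,14,0],"angular":[0,0,0],"jaw":0},{"translation":[-61.5,18,0],"angular":[0,0,0],"jaw":0},{"translation":[-61.5,18,0],"angular":[0,0,0],"jaw":0},{"translation":[-61.5,18,0],"angular":[0,0,0],"jaw":0}]'
python3 - <<'E'
from h import *
st()
for n in("side","top"): cv2.imwrite(f"pics/{n}3.png",ctrl.get_image(n)[:,:,::-1])
s=cv2.imread("pics/side3.png");t=cv2.imread("pics/top3.png")
cv2.imwrite("pics/m4.png",np.vstack([crop(s,300,115,80,50,7)[:294,:560],crop(t,410,225,80,42,7)[:294,:560]]))
o=ctrl.get_obs();M=R.from_rotvec(o["orientation"]).as_matrix()
g=o["ee_pos"]-18.7*M[:,2]
P=[g+M@[-160,d,0] for d in (0,35)];print(np.round(P,1));print(proj("side",P).round(1).tolist(),proj("top",P).round(1).tolist())
import fit;p=fit.run().x
for dz in(-12,-3,12):
  for a in((-14,150),(-31,176),(3,176)): 
    w=fit.W(p,fit.door(p[3],(a[0],0,a[1]+dz)));print(dz,a,w.round(1),proj("top",w).round(1),proj("side",w).round(1))
E
```

```text
t: 7.1
ee_pos: [457.6, -79.6, 246.4]
orientation: [-2.077, -2.356, 0.0]
ft_force: [0.1, 0.3, -2.1]
width: 22.0
grasp_force: 30.0
t 7.1 p [457.6 -79.6 246.4] R [-2.077 -2.356  0.   ] F [ 0.11  0.34 -2.07] w 22.0 g 30.0 q [-0.2   0.15  1.95  0.    1.04 -0.32]
[[ 477.6 -238.5  265.2]
 [ 512.3 -234.1  265.2]]
[[352.6, 142.5], [337.0, 142.8]] [[440.0, 260.7], [438.0, 244.7]]
-12 (-14, 150) [[ 525.7 -233.2  256.1]] [[436.7 238.8]] [[331.  146.1]]
-12 (-31, 176) [[ 523.3 -214.1  280.5]] [[430.4 239.3]] [[331.1 141.4]]
-12 (3, 176) [[ 527.5 -247.7  283.6]] [[446.2 237.4]] [[330.9 132. ]]
-3 (-14, 150) [[ 525.6 -232.4  265.1]] [[437.2 238.7]] [[331.  142.9]]
-3 (-31, 176) [[ 523.2 -213.3  289.5]] [[430.9 239.2]] [[331.1 138.1]]
-3 (3, 176) [[ 527.4 -246.9  292.6]] [[446.9 237.3]] [[330.8 128.7]]
12 (-14, 150) [[ 525.4 -231.   280. ]] [[438.2 238.4]] [[331.  137.4]]
12 (-31, 176) [[ 523.  -211.9  304.4]] [[431.8 238.9]] [[331.  132.4]]
12 (3, 176) [[ 527.2 -245.5  307.5]] [[448. 237.]] [[330.8 123. ]]
```

View pics/m4.png

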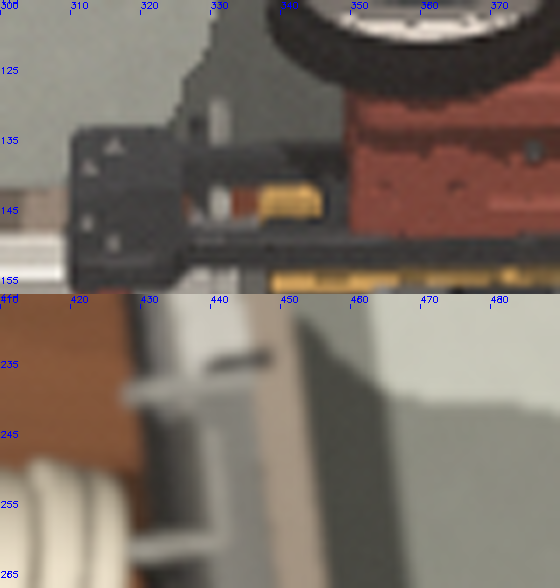

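The pin shows in the top view from (440,261) to (439,244.5), as the kinematics predict. Its line meets the plate's hole estimate at (437,238.7). Now I'll feel forward slowly.

```bash
python3 -m creep '[{"translation":[0,3,0],"angular":[0,0,0],"jaw":0},{"translation":[0,6,0],"angular":[0,0,0],"jaw":0},{"translation":[0,8,0],"angular":[0,0,0],"jaw":0},{"translation":[0,10,0],"angular":[0,0,0],"jaw":0},{"translation":[0,11,0],"angular":[0,0,0],"jaw":0},{"translation":[0,12,0],"angular":[0,0,0],"jaw":0},{"translation":[0,13,0],"angular":[0,0,0],"jaw":0},{"translation":[0,13,0],"angular":[0,0,0],"jaw":0}]'; python3 -c "
from h import *
o=ctrl.get_obs();print(o['ft_force'],o['moment'],o['ee_pos'])"
```

```text
t: 8.2
ee_pos: [469.9, -78.2, 246.2]
orientation: [-2.078, -2.354, 0.001]
ft_force: [-4.3, 1.1, -1.3]
width: 21.6
grasp_force: 30.2
[-4.27420285  1.07081599 -1.34321972] [ 0.02943936  0.76315196 -0.71191741] [469.90268551 -78.18173776 246.18056276]
```

```bash
python3 -m creep '[{"translation":[0,0,0.5],"angular":[0,0,0],"jaw":0},{"translation":[0,0,1],"angular":[0,0,0],"jaw":0},{"translation":[0,0,1.5],"angular":[0,0,0],"jaw":0},{"translation":[0,0,2],"angular":[0,0,0],"jaw":0},{"translation":[0,0,2.5],"angular":[0,0,0],"jaw":0},{"translation":[0,0,3],"angular":[0,0,0],"jaw":0},{"translation":[0,0,3.5],"angular":[0,0,0],"jaw":0},{"translation":[0,0,3.5],"angular":[0,0,0],"jaw":0}]'; python3 -c "
from h import *
o=ctrl.get_obs();print(o['ft_force'],o['moment'],o['ee_pos'])"
```

```text
t: 9.2
ee_pos: [470.7, -78.5, 243.0]
orientation: [2.078, 2.356, 0.0]
ft_force: [-4.0, 0.5, 0.3]
width: 22.4
grasp_force: 30.2
[-3.98194934  0.54408475  0.28070787] [-0.25982684  0.55382403 -0.57331804] [470.74678431 -78.48249841 243.00162076]
```

```bash
python3 -m creep '[{"translation":[0,0,0.3],"angular":[0,0,0],"jaw":0},{"translation":[0,0,0.6],"angular":[0,0,0],"jaw":0},{"translation":[0,0,0.9],"angular":[0,0,0],"jaw":0},{"translation":[0,0,1.2],"angular":[0,0,0],"jaw":0},{"translation":[0,0,1.5],"angular":[0,0,0],"jaw":0},{"translation":[0,0,1.8],"angular":[0,0,0],"jaw":0},{"translation":[0,0,2],"angular":[0,0,0],"jaw":0},{"translation":[0,0,2],"angular":[0,0,0],"jaw":0}]'; python3 -c "
from h import *
o=ctrl.get_obs();print(o['ft_force'],o['moment'],o['ee_pos'])"
```

```text
t: 10.2
ee_pos: [470.6, -78.4, 240.9]
orientation: [2.078, 2.356, -0.0]
ft_force: [-2.5, -0.9, 0.2]
width: 22.2
grasp_force: 30.1
[-2.48778332 -0.87602499  0.17742736] [-0.52748268  0.48830867 -0.55086504] [470.62723769 -78.43251983 240.93526962]
```

```bash
python3 -m creep '[{"translation":[0,0,-0.3],"angular":[0,0,0],"jaw":0},{"translation":[0,0,-0.6],"angular":[0,0,0],"jaw":0},{"translation":[0,0,-1],"angular":[0,0,0],"jaw":0},{"translation":[0,0.3,-1],"angular":[0,0,0],"jaw":0},{"translation":[0,0.6,-1],"angular":[0,0,0],"jaw":0},{"translation":[0,0.9,-1],"angular":[0,0,0],"jaw":0},{"translation":[0,1.2,-1],"angular":[0,0,0],"jaw":0},{"translation":[0,1.2,-1],"angular":[0,0,0],"jaw":0}]'; python3 -c "
from h import *
o=ctrl.get_obs();print(o['ft_force'],o['moment'],o['ee_pos'])"
```

```text
t: 11.2
ee_pos: [471.6, -78.1, 241.9]
orientation: [-2.078, -2.355, 0.0]
ft_force: [-4.6, -0.9, -0.3]
width: 22.0
grasp_force: 30.3
[-4.60056521 -0.90085539 -0.31538996] [-0.3543939   0.69986401 -0.71139214] [471.5988287  -78.10633282 241.85479598]
```

```bash
python3 -m creep '[{"translation":[-0.3,0,0],"angular":[0,0,0],"jaw":0},{"translation":[-0.6,0,0],"angular":[0,0,0],"jaw":0},{"translation":[-0.9,0,0],"angular":[0,0,0],"jaw":0},{"translation":[-1.2,0,0],"angular":[0,0,0],"jaw":0},{"translation":[-1.5,0,0],"angular":[0,0,0],"jaw":0},{"translation":[-1.8,0,0],"angular":[0,0,0],"jaw":0},{"translation":[-2,0,0],"angular":[0,0,0],"jaw":0},{"translation":[-2,0,0],"angular":[0,0,0],"jaw":0}]'
python3 - <<'E'
from h import *
o=ctrl.get_obs();print(o['ft_force'],o['moment'],o['ee_pos'])
t=ctrl.get_image("top")[:,:,::-1].copy();cv2.imwrite("pics/top4.png",t)
cv2.imwrite("pics/m5.png",crop(t,415,225,50,45,12))
M=R.from_rotvec(o["orientation"]).as_matrix();g=o["ee_pos"]-18.7*M[:,2]
print(proj("top",[g+M@[-160,d,0] for d in (0,35)]).round(1).tolist())
E
```

```text
t: 12.2
ee_pos: [471.7, -79.7, 241.8]
orientation: [-2.078, -2.355, -0.0]
ft_force: [-5.4, 2.9, -0.6]
width: 22.0
grasp_force: 30.3
[-5.42731428  2.85460742 -0.57389271] [ 0.12651046  0.8024135  -0.67865434] [471.667042   -79.67959674 241.82634962]
[[439.4, 254.3], [437.5, 238.4]]
```

View pics/m5.png

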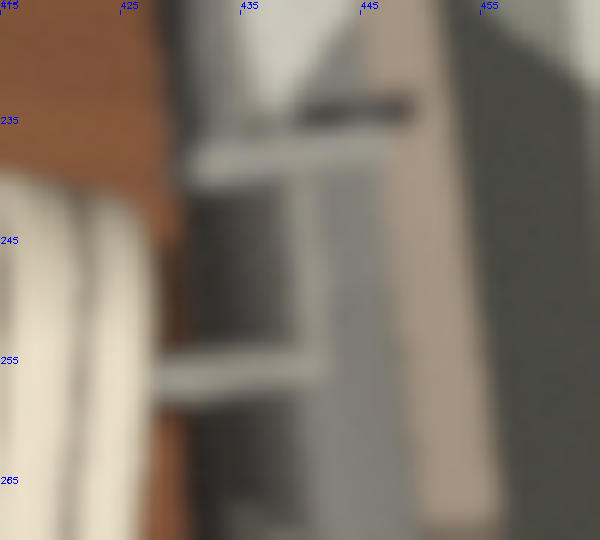

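The pin shows at columns 439–442 down to row 240, while the hole should be near column 437.3. The hook therefore sits about 3–5 mm too far towards the kiln, because I gripped about 2 mm behind the grip point. I'll back off, shift and measure again.

```bash
python3 -m creep '[{"translation":[0,-2,0],"angular":[0,0,0],"jaw":0},{"translation":[0,-5,0],"angular":[0,0,0],"jaw":0},{"translation":[0,-8,0],"angular":[0,0,0],"jaw":0},{"translation":[1,-10,-2],"angular":[0,0,0],"jaw":0},{"translation":[3,-10,-4],"angular":[0,0,0],"jaw":0},{"translation":[4,-10,-5.5],"angular":[0,0,0],"jaw":0},{"translation":[4,-10,-5.5],"angular":[0,0,0],"jaw":0},{"translation":[4,-10,-5.5],"angular":[0,0,0],"jaw":0}]'
python3 - <<'E'
from h import *
o=ctrl.get_obs();print(o['ft_force'],o['moment'],o['ee_pos'])
t=ctrl.get_image("top")[:,:,::-1].copy();cv2.imwrite("pics/top5.png",t)
M=R.from_rotvec(o["orientation"]).as_matrix();g=o["ee_pos"]-18.7*M[:,2]
print(proj("top",[g+M@[-160,d,-1.2*-1] for d in (0,35)]).round(1).tolist())
gr=cv2.cvtColor(t,cv2.COLOR_BGR2GRAY)
for r in range(234,266): print(r,gr[r,425:452].tolist())
E
```

```text
t: 13.25
ee_pos: [461.7, -77.5, 247.5]
orientation: [2.078, 2.356, 0.0]
ft_force: [0.3, 0.2, -2.3]
width: 21.6
grasp_force: 30.0
[ 0.25110334  0.21766912 -2.26088161] [-0.03449556  0.00706284 -0.03554184] [461.68844278 -77.46051844 247.46836295]
[[438.9, 258.8], [436.9, 242.9]]
234 [97, 96, 91, 83, 73, 70, 80, 99, 117, 129, 145, 169, 188, 189, 172, 142, 111, 90, 86, 92, 96, 93, 88, 91, 114, 137, 139]
235 [98, 98, 95, 89, 79, 71, 79, 101, 117, 127, 142, 166, 184, 184, 161, 125, 102, 100, 107, 116, 121, 118, 114, 117, 130, 145, 144]
236 [99, 97, 96, 91, 81, 75, 89, 112, 127, 134, 145, 162, 175, 175, 159, 142, 136, 137, 141, 145, 147, 144, 142, 141, 146, 151, 146]
237 [98, 99, 99, 99, 93, 92, 112, 134, 144, 148, 153, 158, 163, 164, 158, 153, 152, 152, 152, 151, 152, 152, 152, 152, 152, 153, 147]
238 [96, 99, 104, 111, 106, 104, 125, 145, 153, 153, 151, 152, 152, 153, 152, 149, 148, 146, 144, 143, 142, 146, 150, 153, 153, 154, 148]
239 [97, 98, 106, 114, 110, 104, 120, 141, 145, 143, 138, 135, 135, 136, 138, 134, 133, 133, 132, 132, 134, 140, 147, 152, 153, 153, 149]
240 [96, 97, 102, 10
[... 2664 characters left out ...]
, 129, 130, 128, 127, 126, 125, 122, 127, 137, 146, 150]
261 [202, 166, 132, 118, 109, 103, 100, 99, 99, 97, 94, 90, 89, 90, 99, 113, 125, 128, 129, 128, 126, 125, 123, 124, 132, 144, 149]
262 [200, 157, 112, 89, 78, 64, 58, 59, 60, 59, 60, 64, 71, 79, 91, 110, 123, 128, 129, 128, 126, 125, 124, 123, 130, 142, 149]
263 [199, 154, 107, 89, 74, 50, 38, 42, 47, 49, 50, 59, 68, 77, 89, 107, 122, 129, 129, 127, 127, 125, 124, 124, 131, 142, 149]
264 [198, 154, 111, 94, 79, 54, 38, 41, 46, 48, 51, 57, 67, 75, 87, 104, 122, 129, 129, 127, 127, 125, 125, 125, 131, 143, 149]
265 [196, 151, 110, 94, 80, 56, 40, 40, 46, 48, 51, 57, 66, 75, 87, 103, 121, 128, 130, 128, 127, 125, 125, 124, 130, 141, 150]
```

```bash
python3 -m creep '[{"translation":[1.5,2,0],"angular":[0,0,0],"jaw":0},{"translation":[1.5,4,0],"angular":[0,0,0],"jaw":0},{"translation":[1.5,5,0],"angular":[0,0,0],"jaw":0},{"translation":[1.5,6,0],"angular":[0,0,0],"jaw":0},{"translation":[1.5,7,0],"angular":[0,0,0],"jaw":0},{"translation":[1.5,8,0],"angular":[0,0,0],"jaw":0},{"translation":[1.5,9,0],"angular":[0,0,0],"jaw":0},{"translation":[1.5,9,0],"angular":[0,0,0],"jaw":0}]'; python3 -c "
from h import *
o=ctrl.get_obs();print(o['ft_force'],o['moment'],o['ee_pos'])"
```

```text
t: 14.3
ee_pos: [470.4, -74.9, 247.5]
orientation: [-2.078, -2.356, 0.0]
ft_force: [0.3, 0.5, -2.5]
width: 21.9
grasp_force: 30.0
[ 0.32658918  0.53537308 -2.50624039] [-0.06069409  0.01691015 -0.02292065] [470.43609702 -74.88925938 247.46994193]
```

No contact, although it was 3–4 mm beyond where the face was met before, so the pin is probably in the hole. Continuing carefully.

```bash
python3 -m creep '[{"translation":[0,1,0],"angular":[0,0,0],"jaw":0},{"translation":[0,2,0],"angular":[0,0,0],"jaw":0},{"translation":[0,3,0],"angular":[0,0,0],"jaw":0},{"translation":[0,4,0],"angular":[0,0,0],"jaw":0},{"translation":[0,5,0],"angular":[0,0,0],"jaw":0},{"translation":[0,6,0],"angular":[0,0,0],"jaw":0},{"translation":[0,7,0],"angular":[0,0,0],"jaw":0},{"translation":[0,7,0],"angular":[0,0,0],"jaw":0}]'; python3 -c "
from h import *
o=ctrl.get_obs();print(o['ft_force'],o['moment'],o['ee_pos'])"
```

```text
t: 15.3
ee_pos: [477.4, -74.0, 247.5]
orientation: [2.078, 2.356, 0.0]
ft_force: [0.7, 1.4, -1.6]
width: 22.0
grasp_force: 30.0
[ 0.73472344  1.3503375  -1.58188897] [-0.0389663   0.04644698 -0.02499155] [477.41254604 -73.99520984 247.47249131]
```

```bash
python3 -m creep '[{"translation":[0,1,0],"angular":[0,0,0],"jaw":0},{"translation":[0,2.5,0],"angular":[0,0,0],"jaw":0},{"translation":[0,4,0],"angular":[0,0,0],"jaw":0},{"translation":[0,5.5,0],"angular":[0,0,0],"jaw":0},{"translation":[0,7,0],"angular":[0,0,0],"jaw":0},{"translation":[0,8.5,0],"angular":[0,0,0],"jaw":0},{"translation":[0,9,0],"angular":[0,0,0],"jaw":0},{"translation":[0,9,0],"angular":[0,0,0],"jaw":0}]'
python3 - <<'E'
from h import *
o=ctrl.get_obs();print(o['ft_force'],o['moment'],o['ee_pos'])
t=ctrl.get_image("top")[:,:,::-1].copy()
cv2.imwrite("pics/m6.png",crop(t,415,215,50,45,12))
E
```

```text
t: 16.3
ee_pos: [486.3, -72.9, 247.5]
orientation: [2.078, 2.356, -0.0]
ft_force: [0.9, -0.6, -2.1]
width: 21.5
grasp_force: 30.0
[ 0.92071972 -0.57032934 -2.11150245] [-0.08730272  0.08277302  0.00451053] [486.28491209 -72.8935274  247.47074298]
```

View pics/m6.png

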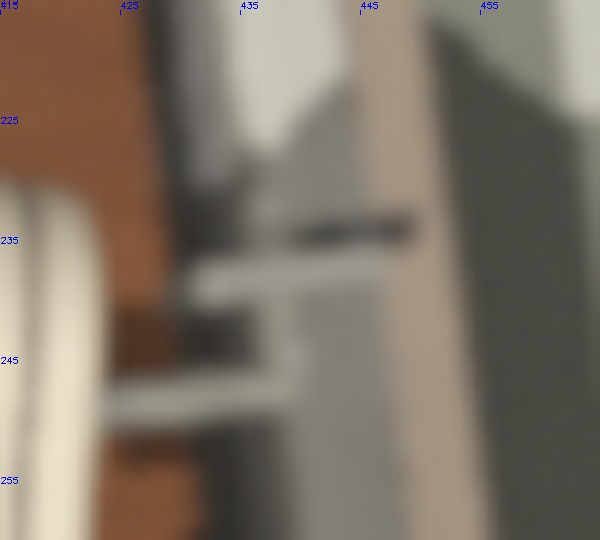

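The pin passes through the plate: it sticks out beyond it at (436.5,229–236), with the rod at row 248, so the hook is in the eye. Next I'll work out the arc.

```bash
cat > arc.py <<'E'
import numpy as np,sys
th0,dth,n,rho=[float(a) for a in sys.argv[1:5]]
for k in range(int(n)):
    a=th0+k*dth
    print(k,round(a,3),[[round(rho*(np.sin(b)-np.sin(a)),1),round(rho*(np.cos(a)-np.cos(b)),1)] for b in a+dth*np.minimum(np.arange(1,9),7)/7])
E
python3 arc.py 0.186 0.165 9 147.7
```

```text
0 0.186 [[np.float64(3.4), np.float64(0.7)], [np.float64(6.8), np.float64(1.4)], [np.float64(10.2), np.float64(2.3)], [np.float64(13.5), np.float64(3.2)], [np.float64(16.9), np.float64(4.2)], [np.float64(20.2), np.float64(5.3)], [np.float64(23.5), np.float64(6.5)], [np.float64(23.5), np.float64(6.5)]]
1 0.351 [[np.float64(3.3), np.float64(1.2)], [np.float64(6.5), np.float64(2.5)], [np.float64(9.7), np.float64(3.9)], [np.float64(12.8), np.float64(5.4)], [np.float64(16.0), np.float64(6.9)], [np.float64(19.0), np.float64(8.5)], [np.float64(22.1), np.float64(10.2)], [np.float64(22.1), np.float64(10.2)]]
2 0.516 [[np.float64(3.0), np.float64(1.8)], [np.float64(6.0), np.float64(3.6)], [np.float64(8.9), np.float64(5.5)], [np.float64(11.8), np.float64(7.4)], [np.float64(14.6), np.float64(9.5)], [np.float64(17.4), np.float64(11.6)], [np.float64(20.1), np.float64(13.7)], [np.float64(20.1), np.float64(13.7)]]
3 0.681 [[np.float64(2.7), np.float64(2.2)], [np.float64(5.3), np.float64(4.5)], [np.float64(7.9), np.float64(6.9)], [np.float64(10.4), np.float64(9.3)], [np.float64(12.8), np.float64(11.7
[... 938 characters left out ...]
p.float64(19.8)], [np.float64(7.5), np.float64(23.2)], [np.float64(7.5), np.float64(23.2)]]
7 1.341 [[np.float64(0.8), np.float64(3.4)], [np.float64(1.4), np.float64(6.8)], [np.float64(2.0), np.float64(10.2)], [np.float64(2.5), np.float64(13.7)], [np.float64(3.0), np.float64(17.1)], [np.float64(3.3), np.float64(20.6)], [np.float64(3.6), np.float64(24.1)], [np.float64(3.6), np.float64(24.1)]]
8 1.506 [[np.float64(0.2), np.float64(3.5)], [np.float64(0.3), np.float64(7.0)], [np.float64(0.3), np.float64(10.4)], [np.float64(0.2), np.float64(13.9)], [np.float64(0.1), np.float64(17.4)], [np.float64(-0.1), np.float64(20.9)], [np.float64(-0.4), np.float64(24.3)], [np.float64(-0.4), np.float64(24.3)]]
```

```bash
python3 -m creep '[{"translation":[2.5,0,0.5],"angular":[0,0,0],"jaw":0},{"translation":[6,0,1.3],"angular":[0,0,0],"jaw":0},{"translation":[9.5,0,2.1],"angular":[0,0,0],"jaw":0},{"translation":[13,0,3.1],"angular":[0,0,0],"jaw":0},{"translation":[16.5,0,4.1],"angular":[0,0,0],"jaw":0},{"translation":[20,0,5.3],"angular":[0,0,0],"jaw":0},{"translation":[23.5,0,6.5],"angular":[0,0,0],"jaw":0},{"translation":[23.5,0,6.5],"angular":[0,0,0],"jaw":0}]'; python3 -c "
from h import *
o=ctrl.get_obs();print(o['ft_force'],o['moment'],o['ee_pos'])"
```

```text
t: 17.35
ee_pos: [483.2, -49.1, 240.9]
orientation: [-2.078, -2.356, -0.0]
ft_force: [-0.2, 0.2, -0.7]
width: 21.9
grasp_force: 30.0
[-0.17768489  0.20373259 -0.6787755 ] [-0.14168789  0.0201452  -0.03654451] [483.17800499 -49.11390723 240.85846425]
```

```bash
cat > chk.py <<'E'
from h import *
import fit
p=np.array([546.584,-400.431,-1.446])
for n in("top","side"):
    im=ctrl.get_image(n);cv2.imwrite(f"pics/{n}_{ctrl.get_obs()['t']:.1f}.png",im[:,:,::-1])
    for l in("eye","flap"): print(n,l,[(np.round(d["rect"]).tolist(),round(d["score"],2)) for d in ctrl.look_for(n,l)][:2])
    for f in np.arange(0,1.6,.26):
        P=[(-13,95,120),(-13,-95,120),(9,95,120),(9,-95,120),(-31,0,173),(3,0,173)]
        q=proj(n,fit.W(p,fit.door(f,P)));print("  f",round(f,2),"slab+plate left",q[:,0].min().round(),"top",q[:,1].min().round(),"bottom",q[:,1].max().round(),"plate",q[4:].round().tolist())
E
python3 chk.py
```

```text
top eye [([421.0, 199.0, 441.0, 280.0], 0.6)]
top flap [([423.0, 196.0, 442.0, 280.0], 0.64), ([283.0, 278.0, 340.0, 304.0], 0.54)]
  f 0.0 slab+plate left 436.0 top 195.0 bottom 281.0 plate [[438.0, 238.0], [454.0, 236.0]]
  f 0.26 slab+plate left 417.0 top 197.0 bottom 282.0 plate [[417.0, 241.0], [433.0, 239.0]]
  f 0.52 slab+plate left 398.0 top 199.0 bottom 283.0 plate [[398.0, 243.0], [412.0, 242.0]]
  f 0.78 slab+plate left 382.0 top 201.0 bottom 284.0 plate [[382.0, 245.0], [394.0, 244.0]]
  f 1.04 slab+plate left 371.0 top 204.0 bottom 284.0 plate [[371.0, 247.0], [380.0, 246.0]]
  f 1.3 slab+plate left 366.0 top 206.0 bottom 284.0 plate [[366.0, 248.0], [370.0, 247.0]]
  f 1.56 slab+plate left 365.0 top 207.0 bottom 284.0 plate [[365.0, 249.0], [366.0, 248.0]]
side eye [([292.0, 140.0, 371.0, 191.0], 0.9)]
side flap [([289.0, 141.0, 373.0, 191.0], 0.86)]
  f 0.0 slab+plate left 290.0 top 125.0 bottom 150.0 plate [[331.0, 133.0], [331.0, 125.0]]
  f 0.26 slab+plate left 289.0 top 137.0 bottom 160.0 plate [[331.0, 149.0], [331.0, 137.0]]
  f 0.52 slab+plate left 289.0 top 155.0 bottom 172.0 plate [[332.0, 169.0], [331.0, 155.0]]
  f 0.78 slab+plate left 289.0 top 175.0 bottom 191.0 plate [[332.0, 191.0], [332.0, 175.0]]
  f 1.04 slab+plate left 289.0 top 189.0 bottom 212.0 plate [[332.0, 212.0], [332.0, 196.0]]
  f 1.3 slab+plate left 290.0 top 203.0 bottom 230.0 plate [[332.0, 230.0], [332.0, 216.0]]
  f 1.56 slab+plate left 291.0 top 215.0 bottom 244.0 plate [[332.0, 244.0], [332.0, 233.0]]
```

The door follows: its right edge in the top view went from 451 to 441. Continuing.

```bash
python3 -m creep '[{"translation":[3.3,0,1.2],"angular":[0,0,0],"jaw":0},{"translation":[6.5,0,2.5],"angular":[0,0,0],"jaw":0},{"translation":[9.7,0,3.9],"angular":[0,0,0],"jaw":0},{"translation":[12.8,0,5.4],"angular":[0,0,0],"jaw":0},{"translation":[16,0,6.9],"angular":[0,0,0],"jaw":0},{"translation":[19,0,8.5],"angular":[0,0,0],"jaw":0},{"translation":[22.1,0,10.2],"angular":[0,0,0],"jaw":0},{"translation":[22.1,0,10.2],"angular":[0,0,0],"jaw":0}]'; python3 -c "
from h import *
o=ctrl.get_obs();print(o['ft_force'],o['moment'],o['ee_pos'])"
```

```text
t: 18.65
ee_pos: [480.4, -27.2, 230.6]
orientation: [-2.078, -2.356, -0.0]
ft_force: [-0.4, -0.3, -1.4]
width: 21.9
grasp_force: 30.0
[-0.44311764 -0.3333557  -1.42850087] [-0.19688586  0.03077581 -0.0019151 ] [480.42902302 -27.24494249 230.62200091]
```

```bash
python3 -m creep '[{"translation":[3,0,1.8],"angular":[0,0,0],"jaw":0},{"translation":[6,0,3.6],"angular":[0,0,0],"jaw":0},{"translation":[8.9,0,5.5],"angular":[0,0,0],"jaw":0},{"translation":[11.8,0,7.4],"angular":[0,0,0],"jaw":0},{"translation":[14.6,0,9.5],"angular":[0,0,0],"jaw":0},{"translation":[17.4,0,11.6],"angular":[0,0,0],"jaw":0},{"translation":[20.1,0,13.7],"angular":[0,0,0],"jaw":0},{"translation":[20.1,0,13.7],"angular":[0,0,0],"jaw":0}]'; python3 chk.py | grep -v "  f"; python3 -c "
from h import *
o=ctrl.get_obs();print(o['ft_force'],o['moment'],o['ee_pos'])"
```

```text
t: 19.65
ee_pos: [477.9, -7.3, 216.9]
orientation: [-2.078, -2.356, -0.0]
ft_force: [-0.5, 0.4, -1.8]
width: 21.8
grasp_force: 30.0
top eye [([395.0, 201.0, 444.0, 283.0], 0.96), ([393.0, 157.0, 594.0, 297.0], 0.31)]
top flap [([395.0, 197.0, 443.0, 283.0], 0.66)]
side eye [([311.0, 165.0, 372.0, 181.0], 0.49)]
side flap [([289.0, 168.0, 375.0, 180.0], 0.45)]
[-0.25749842 -0.18025935 -1.66068529] [-0.09194867  0.02249111  0.02594511] [478.04312756  -7.68910053 217.0608162 ]
```

The door's left edge is at 395, which puts f near 0.57 as commanded. Continuing.

```bash
python3 -m creep '[{"translation":[2.7,0,2.2],"angular":[0,0,0],"jaw":0},{"translation":[5.3,0,4.5],"angular":[0,0,0],"jaw":0},{"translation":[7.9,0,6.9],"angular":[0,0,0],"jaw":0},{"translation":[10.4,0,9.3],"angular":[0,0,0],"jaw":0},{"translation":[12.8,0,11.7],"angular":[0,0,0],"jaw":0},{"translation":[15.2,0,14.3],"angular":[0,0,0],"jaw":0},{"translation":[17.6,0,16.8],"angular":[0,0,0],"jaw":0},{"translation":[17.6,0,16.8],"angular":[0,0,0],"jaw":0}]'; python3 -c "
from h import *
o=ctrl.get_obs();print(o['ft_force'],o['moment'],o['ee_pos'])"
```

```text
t: 20.95
ee_pos: [475.7, 10.1, 200.0]
orientation: [-2.078, -2.356, 0.0]
ft_force: [0.3, 0.4, -0.3]
width: 21.8
grasp_force: 30.0
[ 0.27281874  0.42977964 -0.28987307] [-0.06634892 -0.01378018 -0.01433063] [475.68581984  10.07385997 200.03082231]
```

```bash
python3 -m creep '[{"translation":[2.3,0,2.6],"angular":[0,0,0],"jaw":0},{"translation":[4.5,0,5.3],"angular":[0,0,0],"jaw":0},{"translation":[6.6,0,8.1],"angular":[0,0,0],"jaw":0},{"translation":[8.7,0,10.8],"angular":[0,0,0],"jaw":0},{"translation":[10.7,0,13.7],"angular":[0,0,0],"jaw":0},{"translation":[12.7,0,16.6],"angular":[0,0,0],"jaw":0},{"translation":[14.6,0,19.5],"angular":[0,0,0],"jaw":0},{"translation":[14.6,0,19.5],"angular":[0,0,0],"jaw":0}]'; python3 -c "
from h import *
o=ctrl.get_obs();print(o['ft_force'],o['moment'],o['ee_pos'])"
```

```text
t: 21.95
ee_pos: [473.8, 24.5, 180.5]
orientation: [-2.078, -2.356, 0.0]
ft_force: [1.3, 2.0, -0.0]
width: 21.7
grasp_force: 30.0
[ 1.29682779  1.97735662 -0.0318319 ] [0.11707643 0.05409503 0.03288192] [473.84142283  24.51674424 180.47979743]
```

```bash
python3 -m creep '[{"translation":[1.8,0,3],"angular":[0,0,0],"jaw":0},{"translation":[3.6,0,6],"angular":[0,0,0],"jaw":0},{"translation":[5.2,0,9],"angular":[0,0,0],"jaw":0},{"translation":[6.8,0,12.1],"angular":[0,0,0],"jaw":0},{"translation":[8.4,0,15.3],"angular":[0,0,0],"jaw":0},{"translation":[9.8,0,18.4],"angular":[0,0,0],"jaw":0},{"translation":[11.2,0,21.6],"angular":[0,0,0],"jaw":0},{"translation":[11.2,0,21.6],"angular":[0,0,0],"jaw":0}]';  python3 chk.py | grep -v "  f"; python3 -c "
from h import *
o=ctrl.get_obs();print(o['ft_force'],o['moment'],o['ee_pos'])"
```

```text
t: 22.95
ee_pos: [472.5, 35.6, 158.9]
orientation: [-2.078, -2.355, 0.0]
ft_force: [-0.9, 2.5, -0.6]
width: 21.8
grasp_force: 30.0
top eye [([370.0, 205.0, 440.0, 287.0], 0.78), ([348.0, 249.0, 388.0, 256.0], 0.37)]
top flap [([363.0, 278.0, 395.0, 303.0], 0.74), ([380.0, 200.0, 441.0, 284.0], 0.65)]
side eye [([292.0, 182.0, 374.0, 202.0], 0.6), ([186.0, 452.0, 231.0, 480.0], 0.2)]
side flap [([291.0, 186.0, 373.0, 201.0], 0.95)]
[-0.39020769  3.5455516  -2.16738416] [0.55046367 0.16801639 0.00382269] [472.5035135   35.51123642 159.12743925]
```

```bash
python3 -m creep '[{"translation":[2,0,3.2],"angular":[0,0,0],"jaw":0},{"translation":[3.8,0,6.5],"angular":[0,0,0],"jaw":0},{"translation":[5.3,0,9.8],"angular":[0,0,0],"jaw":0},{"translation":[6.5,0,13.1],"angular":[0,0,0],"jaw":0},{"translation":[7.6,0,16.4],"angular":[0,0,0],"jaw":0},{"translation":[8.6,0,19.8],"angular":[0,0,0],"jaw":0},{"translation":[9.5,0,23.2],"angular":[0,0,0],"jaw":0},{"translation":[9.5,0,23.2],"angular":[0,0,0],"jaw":0}]'; python3 -c "
from h import *
o=ctrl.get_obs();print(o['ft_force'],o['moment'],o['ee_pos'])"
```

```text
t: 24.25
ee_pos: [471.2, 44.9, 135.7]
orientation: [-2.078, -2.356, 0.001]
ft_force: [-0.3, 0.4, -2.1]
width: 21.7
grasp_force: 30.0
[-0.30141384  0.35888786 -2.06981787] [-0.10811987 -0.00276325  0.00738433] [471.21857103  44.88656407 135.65396557]
```

```bash
python3 -m creep '[{"translation":[1,0,3.4],"angular":[0,0,0],"jaw":0},{"translation":[1.8,0,6.8],"angular":[0,0,0],"jaw":0},{"translation":[2.5,0,10.2],"angular":[0,0,0],"jaw":0},{"translation":[3.1,0,13.7],"angular":[0,0,0],"jaw":0},{"translation":[3.6,0,17.1],"angular":[0,0,0],"jaw":0},{"translation":[4,0,20.6],"angular":[0,0,0],"jaw":0},{"translation":[4.4,0,24.1],"angular":[0,0,0],"jaw":0},{"translation":[4.4,0,24.1],"angular":[0,0,0],"jaw":0}]'; python3 chk.py | grep -v "  f"; python3 -c "
from h import *
o=ctrl.get_obs();print(o['ft_force'],o['moment'],o['ee_pos'])"
```

```text
t: 25.25
ee_pos: [470.7, 49.2, 111.6]
orientation: [-2.078, -2.355, 0.001]
ft_force: [-0.1, -1.1, -2.0]
width: 21.5
grasp_force: 30.0
top eye [([366.0, 203.0, 440.0, 286.0], 0.61)]
top flap [([368.0, 200.0, 439.0, 285.0], 0.68)]
side eye [([293.0, 184.0, 372.0, 219.0], 0.88)]
side flap []
[ 0.35270576  0.22068831 -2.09577626] [-0.08541314  0.0226934   0.05215565] [470.97968877  49.15808183 111.98361908]
```

```bash
python3 -m creep '[{"translation":[0.2,0,3.5],"angular":[0,0,0],"jaw":0},{"translation":[0.3,0,7],"angular":[0,0,0],"jaw":0},{"translation":[0.3,0,10.4],"angular":[0,0,0],"jaw":0},{"translation":[0.2,0,13.5],"angular":[0,0,0],"jaw":0},{"translation":[0.2,0,16],"angular":[0,0,0],"jaw":0},{"translation":[0,0,18.5],"angular":[0,0,0],"jaw":0},{"translation":[0,0,20.5],"angular":[0,0,0],"jaw":0},{"translation":[0,0,21.5],"angular":[0,0,0],"jaw":0}]'; python3 -c "
from h import *
o=ctrl.get_obs();print(o['ft_force'],o['moment'],o['ee_pos'])"
```

```text
t: 26.55
ee_pos: [470.9, 49.1, 90.2]
orientation: [-2.078, -2.356, 0.0]
ft_force: [-0.3, -0.6, -1.0]
width: 21.7
grasp_force: 30.0
[-0.27741735 -0.55236803 -0.97771668] [-0.19230022  0.02638446 -0.06428364] [470.86405154  49.14037339  90.24751159]
```

```bash
python3 -m creep '[{"translation":[0,0,0.5],"angular":[0,0,0],"jaw":0},{"translation":[0,0,1],"angular":[0,0,0],"jaw":0},{"translation":[0,0,1.5],"angular":[0,0,0],"jaw":0},{"translation":[-0.1,0,2],"angular":[0,0,0],"jaw":0},{"translation":[-0.1,0,2.5],"angular":[0,0,0],"jaw":0},{"translation":[-0.2,0,3],"angular":[0,0,0],"jaw":0},{"translation":[-0.2,0,3],"angular":[0,0,0],"jaw":0},{"translation":[-0.2,0,3],"angular":[0,0,0],"jaw":0}]'; python3 chk.py | grep -v "  f"; python3 -c "
from h import *
o=ctrl.get_obs();print(o['ft_force'],o['moment'],o['ee_pos'])"
```

```text
t: 27.55
ee_pos: [470.9, 49.0, 87.4]
orientation: [-2.078, -2.356, 0.0]
ft_force: [0.6, 0.5, -1.6]
width: 21.8
grasp_force: 30.0
top eye [([366.0, 201.0, 442.0, 285.0], 0.87)]
top flap [([367.0, 200.0, 439.0, 282.0], 0.75), ([364.0, 159.0, 594.0, 300.0], 0.58)]
side eye [([292.0, 181.0, 374.0, 225.0], 0.97), ([371.0, 241.0, 396.0, 257.0], 0.49)]
side flap [([290.0, 186.0, 372.0, 220.0], 0.83)]
[ 0.00360744 -0.06325222 -2.32750001] [-0.10136118  0.03715652 -0.02441503] [470.93440136  48.97779006  87.37743264]
```

```bash
python3 -m creep '[{"translation":[0,0,0.5],"angular":[0,0,0],"jaw":0},{"translation":[0,0,1],"angular":[0,0,0],"jaw":0},{"translation":[0,0,1.5],"angular":[0,0,0],"jaw":0},{"translation":[-0.1,0,2],"angular":[0,0,0],"jaw":0},{"translation":[-0.1,0,2.5],"angular":[0,0,0],"jaw":0},{"translation":[-0.2,0,3],"angular":[0,0,0],"jaw":0},{"translation":[-0.2,0,3.5],"angular":[0,0,0],"jaw":0},{"translation":[-0.2,0,3.5],"angular":[0,0,0],"jaw":0}]'; python3 -c "
from h import *
o=ctrl.get_obs();print(o['ft_force'],o['moment'],o['ee_pos'])"
```

```text
t: 28.85
ee_pos: [470.9, 48.8, 83.8]
orientation: [-2.078, -2.356, 0.0]
ft_force: [-1.1, -0.2, 0.9]
width: 22.4
grasp_force: 30.0
[-1.14669858 -0.20231792  0.87727929] [-0.40214856  0.1170113  -0.20406195] [470.91445905  48.78168579  83.83953399]
```

```bash
python3 -m creep '[{"translation":[0,0,0.5],"angular":[0,0,0],"jaw":0},{"translation":[0,0,1],"angular":[0,0,0],"jaw":0},{"translation":[0,0,1.5],"angular":[0,0,0],"jaw":0},{"translation":[0,0,2],"angular":[0,0,0],"jaw":0},{"translation":[0,0,2.5],"angular":[0,0,0],"jaw":0},{"translation":[0,0,2.5],"angular":[0,0,0],"jaw":0},{"translation":[0,0,2.5],"angular":[0,0,0],"jaw":0},{"translation":[0,0,2.5],"angular":[0,0,0],"jaw":0}]'
python3 - <<'E'
from h import *
o=ctrl.get_obs();print(o['ft_force'],o['moment'],o['ee_pos'])
a=ctrl.get_image("top")[:,:,::-1];b=ctrl.get_image("side")[:,:,::-1]
o2=np.hstack([cv2.resize(a[190:300,330:450],(400,367)),cv2.resize(b[150:260,270:390],(400,367))])
cv2.imwrite("pics/m7.png",o2)
E
```

```text
t: 29.85
ee_pos: [471.0, 48.8, 81.4]
orientation: [-2.078, -2.356, 0.0]
ft_force: [-0.8, 1.0, 0.3]
width: 22.1
grasp_force: 30.0
[-0.79415705  1.02902289  0.26843869] [-0.33748132  0.11236748 -0.15801424] [470.9665605   48.76372602  81.35704619]
```

View pics/m7.png

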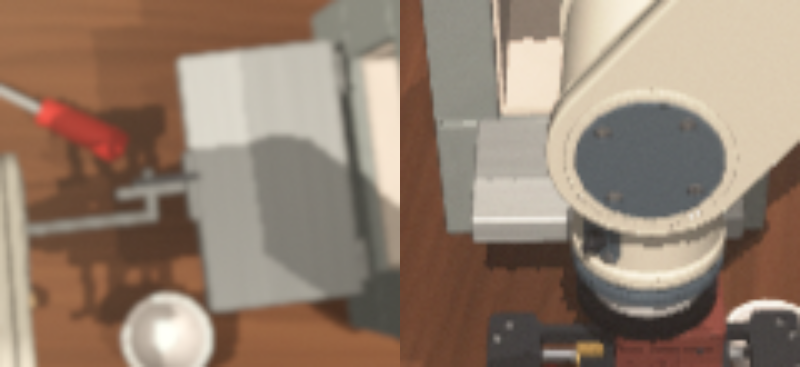

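The pin is in the eye at (150,205) of the left panel, and the slab's corners there are (178,57) and (212,312). In the right panel the slab's front edge lies at rows 180–242. I'll compare that with the model for the open angle.

Run:
```python
from h import *
import fit
p=np.array([546.584,-400.431,-1.446])
print("meas top (383.4,207.1) (393.6,283.6); side upper front-left (292.2,204) lower (292.2,222.6)")
for f in(1.35,1.42,1.5,1.571):
    P=[(9,95,120),(9,-95,120),(-13,95,120),(-13,-95,120)]
    print(f,proj("top",fit.W(p,fit.door(f,P))).round(1).tolist(),proj("side",fit.W(p,fit.door(f,P))).round(1).tolist())
o=ctrl.get_obs();M=R.from_rotvec(o["orientation"]).as_matrix();g=o["ee_pos"]-18.7*M[:,2]
print("pin pred",proj("top",[g+M@[-162.4,d,1.2] for d in (0,35)]).round(1).tolist())
```

```text
meas top (383.4,207.1) (393.6,283.6); side upper front-left (292.2,204) lower (292.2,222.6)
1.35 [[386.1, 206.1], [395.6, 284.2], [383.2, 207.3], [392.4, 284.0]] [[289.9, 206.4], [373.7, 205.3], [290.5, 214.9], [373.3, 213.8]]
1.42 [[384.9, 206.5], [394.2, 284.2], [382.5, 207.7], [391.7, 283.9]] [[290.1, 209.8], [373.6, 208.7], [290.7, 217.8], [373.1, 216.8]]
1.5 [[383.7, 207.1], [393.0, 284.1], [382.1, 208.1], [391.2, 283.7]] [[290.4, 213.4], [373.4, 212.3], [291.0, 220.9], [372.8, 219.9]]
1.571 [[382.9, 207.5], [392.1, 283.9], [381.9, 208.5], [391.0, 283.5]] [[290.6, 216.4], [373.2, 215.4], [291.2, 223.5], [372.6, 222.4]]
pin pred [[374.9, 254.9], [373.3, 241.2]]
```

The contact force appeared at the height predicted for the stop and then levelled off, as expected if the pole slips a little in the hand, and the slab matches the level pose. So the door is on its stop. I'll ease the pressure and draw the hook out.

```bash
python3 -m creep '[{"translation":[0,0,-1.5],"angular":[0,0,0],"jaw":0},{"translation":[0,0,-3],"angular":[0,0,0],"jaw":0},{"translation":[0,0,-3.5],"angular":[0,0,0],"jaw":0},{"translation":[0,-2,-3.5],"angular":[0,0,0],"jaw":0},{"translation":[0,-4,-3.5],"angular":[0,0,0],"jaw":0},{"translation":[0,-6,-3.5],"angular":[0,0,0],"jaw":0},{"translation":[0,-8,-3.5],"angular":[0,0,0],"jaw":0},{"translation":[0,-8,-3.5],"angular":[0,0,0],"jaw":0}]'
python3 - <<'E'
from h import *
o=ctrl.get_obs();print(o['ft_force'],o['moment'],o['ee_pos'])
E
```

```text
t: 30.95
ee_pos: [462.8, 47.7, 84.8]
orientation: [-2.078, -2.356, 0.0]
ft_force: [-0.6, -0.3, -1.9]
width: 21.9
grasp_force: 30.0
[-0.61899521 -0.29633549 -1.85674076] [-0.01606933 -0.00532473 -0.01875194] [462.83036176  47.7346323   84.84995359]
```

```bash
python3 -m creep '[{"translation":[0,-3,0],"angular":[0,0,0],"jaw":0},{"translation":[0,-6,0],"angular":[0,0,0],"jaw":0},{"translation":[0,-9,0],"angular":[0,0,0],"jaw":0},{"translation":[0,-12,0],"angular":[0,0,0],"jaw":0},{"translation":[0,-16,0],"angular":[0,0,0],"jaw":0},{"translation":[0,-22,0],"angular":[0,0,0],"jaw":0},{"translation":[0,-28,0],"angular":[0,0,0],"jaw":0},{"translation":[0,-28,0],"angular":[0,0,0],"jaw":0}]'
python3 - <<'E'
from h import *
o=ctrl.get_obs();print(o['ft_force'],o['moment'],o['ee_pos'])
for n in("top","side"): cv2.imwrite(f"pics/{n}_un.png",ctrl.get_image(n)[:,:,::-1])
go((505.2,250.9,240),0.149)
t=cv2.cvtColor(cv2.imread("pics/top_un.png"),cv2.COLOR_BGR2GRAY)
print(t[236:276,364:390:2])
E
```

```text
t: 31.95
ee_pos: [434.6, 44.2, 84.9]
orientation: [-2.078, -2.356, 0.001]
ft_force: [-0.4, 0.3, -1.6]
width: 21.6
grasp_force: 30.0
[-0.37611804  0.33490058 -1.64264172] [-0.03982322  0.02714883 -0.0423498 ] [434.56096342  44.19461782  84.85076295]
go [196.3, 95.1, -155.0] [0.0004, 0.0, -0.024]
[[ 87  78  69  69  68  67  68  68  69  82 146 202 215]
 [ 77  71  70  69  70  68  68  68  67  82 150 209 216]
 [ 72  69  68  69  68  69  68  68  68  82 147 210 216]
 [ 70  68  69  67  67  67  68  68  67  82 142 208 216]
 [ 70  68  69  67  66  68  67  67  67  81 135 203 209]
 [ 67  67  68  68  68  68  70  75  78  91 130 185 189]
 [ 67  67  68  75  78  83  89  98 102 111 129 157 166]
 [ 68  67  69  93 101 110 117 121 125 130 142 152 173]
 [ 67  71  76 113 124 135 144 148 160 165 173 178 200]
 [ 73 100 113 146 159 170 179 182 196 200 199 196 214]
 [ 98 156 169 185 198 202 205 201 205 205 200 198 216]
 [126 195 201 200 203 205 202 189 181 173 166 182 208]
 [132 199 201 185 173 173 163 144 132 121 116 152 184]
 [112 167 165 142 118 118 102  88  89  95  96 127 162]
 [ 83 118 116  99  75  84  68  63 
[... 696 characters left out ...]
67  66  76 138 119  66  63  64  63  66]
 [ 76  68  66  66  66  75 138 127  68  65  66  64  66]
 [ 77  67  67  66  66  73 135 134  68  65  66  64  66]
 [ 76  68  67  67  68  74 133 134  67  66  67  67  68]
 [ 78  75  74  83  88  94 134 135  73  70  71  73  72]
 [ 96  98 101 115 125 129 140 135  77  75  75  76  75]
 [127 129 129 138 144 147 143 128  80  77  77  76  76]
 [146 144 136 137 139 138 128 109  80  79  78  78  77]
 [139 132 121 114 112 110 102  87  78  77  78  78  77]
 [111 103  93  87  86  84  82  79  77  77  78  78  77]
 [ 86  83  78  74  74  75  77  78  76  76  78  77  77]
 [ 78  77  71  69  71  71  72  76  79  78  78  78  77]
 [ 77  72  69  68  67  66  68  72  78  79  78  80  79]]
```

The pin tip is at row 254.5 and the plate at rows 245–249, so the hook is clear. Now I'll take the pole back over the rest.

```bash
python3 -m creep '[{"translation":[12,0,0],"angular":[0,0,0],"jaw":0},{"translation":[32,0,-8],"angular":[0,0,0],"jaw":0},{"translation":[56,0,-20],"angular":[0,0,0],"jaw":0},{"translation":[84,14,-35],"angular":[0,0,-0.004],"jaw":0},{"translation":[114,34,-48],"angular":[0,0,-0.01],"jaw":0},{"translation":[144,56,-55],"angular":[0,0,-0.016],"jaw":0},{"translation":[172,78,-55],"angular":[0,0,-0.022],"jaw":0},{"translation":[190,91,-55],"angular":[0,0,-0.024],"jaw":0}]'; python3 -m creep '[{"translation":[4,3,0],"angular":[0,0,0],"jaw":0},{"translation":[6,4,0],"angular":[0,0,0],"jaw":0},{"translation":[6,4,0],"angular":[0,0,0],"jaw":0},{"translation":[6,4,0],"angular":[0,0,0],"jaw":0},{"translation":[6,4,0],"angular":[0,0,0],"jaw":0},{"translation":[6,4,0],"angular":[0,0,0],"jaw":0},{"translation":[6,4,0],"angular":[0,0,0],"jaw":0},{"translation":[6,4,0],"angular":[0,0,0],"jaw":0}]'
python3 - <<'E'
from h import *
st();go((505.2,250.9,40.5),0.149)
for n in("top","side"): cv2.imwrite(f"pics/{n}_ov.png",ctrl.get_image(n)[:,:,::-1])
o=ctrl.get_obs();M=R.from_rotvec(o["orientation"]).as_matrix();g=o["ee_pos"]-18.7*M[:,2]
b=[g+M@[-162.4,d,1.2] for d in (0,35)]+[g+M@[84.6,0,1.2]]
print("top pred",proj("top",b).round(1).tolist(),"side rear",proj("side",b).round(1).tolist())
t=cv2.cvtColor(cv2.imread("pics/top_ov.png"),cv2.COLOR_BGR2GRAY);print(t[218:246,290:312])
s=cv2.cvtColor(cv2.imread("pics/side_ov.png"),cv2.COLOR_BGR2GRAY);print(s[395:440:2,300:328:2])
E
```

```text
t: 33.05
ee_pos: [502.4, 246.5, 140.0]
orientation: [2.048, 2.382, 0.002]
ft_force: [-0.0, -0.5, -1.2]
width: 22.1
grasp_force: 30.0
t: 34.05
ee_pos: [504.9, 250.6, 139.9]
orientation: [-2.05, -2.381, 0.0]
ft_force: [-0.3, 0.0, -2.4]
width: 22.1
grasp_force: 30.0
t 34.05 p [504.9 250.6 139.9] R [-2.05  -2.381  0.   ] F [-0.27  0.03 -2.44] w 22.1 g 30.0 q [ 0.44  0.44  1.82 -0.    0.87  0.29]
go [0.2, 0.3, 99.4] [-0.0001, 0.0, -0.0]
top pred [[293.3, 238.1], [291.3, 223.7], [192.5, 252.2]] side rear [[310.5, 285.2], [291.9, 285.8], [311.3, 413.7]]
[[110 108 101  88  81  83  92 102 104  97  89  83  82  82  83  83  90 101
  106 106  95  86]
 [111 111 103  89  81  83  92 104 110 106  95  84  82  83  82  85  93 107
  113 111 103  90]
 [111 111 105  91  82  82  92 106 111 109 101  88  83  82  81  84  93 108
  113 112 106  92]
 [111 112 105  90  81  82  91 105 110 110 103  91  82  80  81  82  93 106
  113 111 105  91]
 [112 117 113  97  82  81  89 103 110 109 103  89  80  80  79  81  90 105
  111 108 103  90]
 [116 127 128 109  87  80  87 100 106 107 101  88  80  79  79  80  89 102
  109 10
[... 2715 characters left out ...]
3 138 115 116 115 113 104 105  96  85  89  81  85]
 [100  91  90  86  85  89  84  82  83  85  85  87  82  83]
 [ 89  85  83  76  76  77  94  91  94  98 102 107 114 129]
 [ 86 153 151 153 152 153 152 152 153 153 152 155 183 184]
 [ 87 148 176 158 153 156 151 155 153 155 154 155 184 153]
 [ 85 186 161 157 156 158 156 157 156 157 155 157 182 155]
 [106 166 162 162 162 161 161 160 159 159 160 160 189 160]
 [127 128 125 126 136 137 137 134 137 137 137 134 135 133]
 [134 134 136 133 135 134 135 135 134 136 135 135 137 136]
 [137 138 138 137 138 138 139 137 139 137 137 135 137 135]
 [139 140 138 137 138 140 136 131 132 132 131 129 124 124]
 [126 131 119 118 118 123 118 113 117 118 112 122 112 115]]
```

Pin tip and rear end are within 1 px of the prediction, so the pole has barely turned in the hand. Lowering it.

```bash
python3 -m creep '[{"translation":[0.2,0.3,18],"angular":[0,0,0],"jaw":0},{"translation":[0.2,0.3,38],"angular":[0,0,0],"jaw":0},{"translation":[0.2,0.3,58],"angular":[0,0,0],"jaw":0},{"translation":[0.2,0.3,75],"angular":[0,0,0],"jaw":0},{"translation":[0.2,0.3,86],"angular":[0,0,0],"jaw":0},{"translation":[0.2,0.3,93],"angular":[0,0,0],"jaw":0},{"translation":[0.2,0.3,97],"angular":[0,0,0],"jaw":0},{"translation":[0.2,0.3,97],"angular":[0,0,0],"jaw":0}]';python3 -c "
from h import *
st();print(ctrl.get_obs()['moment'])"
```

```text
t: 35.15
ee_pos: [505.3, 251.0, 43.0]
orientation: [2.05, 2.381, 0.0]
ft_force: [-0.7, 0.1, -1.4]
width: 22.2
grasp_force: 30.0
t 35.15 p [505.3 251.   43. ] R [2.05  2.381 0.   ] F [-0.72  0.13 -1.38] w 22.2 g 30.0 q [ 0.44  0.6   1.86 -0.    0.68  0.29]
[0.00232531 0.05444147 0.00331088]
```

```bash
python3 -m creep '[{"translation":[0,0,0.5],"angular":[0,0,0],"jaw":0},{"translation":[0,0,1],"angular":[0,0,0],"jaw":0},{"translation":[0,0,1.5],"angular":[0,0,0],"jaw":0},{"translation":[0,0,2],"angular":[0,0,0],"jaw":0},{"translation":[0,0,2.5],"angular":[0,0,0],"jaw":0},{"translation":[0,0,2.5],"angular":[0,0,0],"jaw":0},{"translation":[0,0,2.5],"angular":[0,0,0],"jaw":0},{"translation":[0,0,2.5],"angular":[0,0,0],"jaw":0}]';python3 -c "
from h import *
st();print(ctrl.get_obs()['moment'])"
```

```text
t: 36.15
ee_pos: [505.6, 250.8, 40.9]
orientation: [2.05, 2.38, 0.001]
ft_force: [-0.5, -3.5, 4.6]
width: 21.9
grasp_force: 30.0
t 36.15 p [505.6 250.8  40.9] R [2.05e+00 2.38e+00 1.00e-03] F [-0.49 -3.53  4.59] w 21.9 g 30.0 q [ 0.44  0.6   1.86 -0.    0.68  0.29]
[-0.20244623  0.15564192  0.05299645]
```

The pole is seated. Releasing.

```bash
python3 -m creep '[{"translation":[0,0,-0.5],"angular":[0,0,0],"jaw":0},{"translation":[0,0,-0.5],"angular":[0,0,0],"jaw":0.5},{"translation":[0,0,-0.5],"angular":[0,0,0],"jaw":0.9},{"translation":[0,0,-0.5],"angular":[0,0,0],"jaw":0.9},{"translation":[0,0,-0.5],"angular":[0,0,0],"jaw":0.9},{"translation":[0,0,-0.5],"angular":[0,0,0],"jaw":0.9},{"translation":[0,0,-0.5],"angular":[0,0,0],"jaw":0.9},{"translation":[0,0,-0.5],"angular":[0,0,0],"jaw":0.9}]'; python3 -m creep '[{"translation":[0,0,-5],"angular":[0,0,0],"jaw":0.9},{"translation":[0,0,-15],"angular":[0,0,0],"jaw":0.9},{"translation":[0,0,-35],"angular":[0,0,0],"jaw":0.9},{"translation":[0,0,-65],"angular":[0,0,0],"jaw":0.9},{"translation":[0,0,-100],"angular":[0,0,0],"jaw":0.9},{"translation":[30,0,-140],"angular":[0,0,0],"jaw":0.9},{"translation":[70,0,-170],"angular":[0,0,0],"jaw":0.9},{"translation":[120,0,-190],"angular":[0,0,0],"jaw":0.9}]'; python3 -m creep '[{"translation":[50,-20,0],"angular":[0,0,0],"jaw":0.9},{"translation":[100,-50,0],"angular":[0,0,0],"jaw":0.9},{"translation":[140,-80,0],"angular":[0,0,0],"jaw":0.9},{"translation":[165,-100,0],"angular":[0,0,0],"jaw":0.9},{"translation":[170,-110,0],"angular":[0,0,0],"jaw":0.9},{"translation":[170,-110,0],"angular":[0,0,0],"jaw":0.9},{"translation":[170,-110,0],"angular":[0,0,0],"jaw":0.9},{"translation":[170,-110,0],"angular":[0,0,0],"jaw":0.9}]'
python3 - <<'E'
from h import *
st()
for n in("top","side"): cv2.imwrite(f"pics/{n}_end.png",ctrl.get_image(n)[:,:,::-1])
for n in("top","side"):
  for l in("pole","flap","eye","graver","crucible","brush"): print(n,l,[(np.round(d["rect"]).tolist(),round(d["score"],2)) for d in ctrl.look_for(n,l)][:2])
a=cv2.imread("pics/top0.png").astype(int);b=cv2.imread("pics/top_end.png").astype(int)
d=np.abs(a-b).sum(2)
print("pole region diff mean/max",d[215:275,195:310].mean(),d[215:275,195:310].max())
A=a[215:275,195:310].astype(np.float32).mean(2);B=b[215:275,195:310].astype(np.float32).mean(2)
print(cv2.phaseCorrelate(A,B))
E
```

```text
t: 37.15
ee_pos: [505.2, 250.9, 40.9]
orientation: [-2.05, -2.381, 0.0]
ft_force: [0.4, -0.5, 0.2]
width: 78.8
grasp_force: 0.0
t: 38.15
ee_pos: [487.8, 370.5, 233.8]
orientation: [2.051, 2.379, 0.004]
ft_force: [-0.1, 0.5, 0.5]
width: 79.1
grasp_force: 0.0
t: 39.15
ee_pos: [354.4, 520.6, 231.0]
orientation: [2.052, 2.379, 0.0]
ft_force: [0.3, -0.2, -0.7]
width: 79.2
grasp_force: 0.0
t 39.15 p [354.4 520.6 231. ] R [2.052 2.379 0.   ] F [ 0.33 -0.19 -0.65] w 79.2 g 0.0 q [ 0.95  0.42  1.61 -0.    1.11  0.81]
top pole [([203.0, 226.0, 300.0, 257.0], 0.75), ([366.0, 157.0, 594.0, 302.0], 0.56)]
top flap [([368.0, 200.0, 441.0, 282.0], 0.89)]
top eye [([369.0, 204.0, 438.0, 284.0], 0.97), ([174.0, 180.0, 197.0, 200.0], 0.27)]
top graver [([337.0, 221.0, 369.0, 240.0], 0.61)]
top crucible [([367.0, 280.0, 394.0, 304.0], 0.9), ([364.0, 159.0, 598.0, 296.0], 0.36)]
top brush [([283.0, 275.0, 339.0, 303.0], 0.72), ([366.0, 199.0, 438.0, 284.0], 0.72)]
side pole [([299.0, 312.0, 318.0, 441.0], 0.75), ([363.0, 288.0, 396.0, 359.0], 0.62)]
side flap [([291.0, 187.0, 374.0, 242.0], 0.95)]
side eye [([295.0, 185.0, 373.0, 244.0], 0.55)]
side graver [([285.0, 259.0, 325.0, 308.0], 0.58)]
side crucible [([366.0, 238.0, 394.0, 268.0], 0.95), ([292.0, 186.0, 374.0, 240.0], 0.57)]
side brush [([362.0, 287.0, 394.0, 357.0], 0.77), ([292.0, 184.0, 376.0, 244.0], 0.41)]
pole region diff mean/max 43.168985507246376 207
((0.006160778942991385, -0.15247693010051222), 0.7802110324965583)
```

The pole is back within 0.2 px. Now a numerical check that the door is really on its stop.

Run:
```python
from h import *
import fit
p=np.array([546.584,-400.431,-1.446])
s=cv2.cvtColor(cv2.imread("pics/side_end.png"),cv2.COLOR_BGR2GRAY)
print("plate rows 222-250, cols 326-339");
for r in range(222,252): print(r,s[r,326:340].tolist())
print("slab col300",{r:int(s[r,300]) for r in range(184,228)})
print("slab col360",{r:int(s[r,360]) for r in range(184,228)})
for f in(1.4,1.45,1.5,1.55,1.571):
    P=[(-13,75,120),(9,75,120),(-13,-66,120),(9,-66,120),(-31,0,173),(3,0,173),(9,75,0)]
    print(f,(proj("side",fit.W(p,fit.door(f,P)))+[0.09,.76]).round(1).tolist())
```

```text
plate rows 222-250, cols 326-339
222 [139, 135, 87, 92, 101, 161, 178, 156, 141, 141, 141, 140, 142, 140]
223 [103, 101, 78, 92, 100, 159, 180, 145, 104, 101, 103, 102, 103, 102]
224 [55, 59, 70, 89, 104, 160, 181, 162, 54, 57, 55, 56, 54, 52]
225 [49, 51, 68, 91, 99, 158, 181, 173, 48, 48, 45, 46, 47, 43]
226 [48, 48, 71, 92, 100, 162, 179, 172, 44, 45, 46, 43, 44, 46]
227 [46, 49, 70, 91, 101, 159, 181, 174, 46, 47, 47, 44, 45, 47]
228 [47, 46, 65, 84, 94, 159, 180, 174, 47, 44, 43, 45, 46, 46]
229 [42, 48, 63, 76, 85, 143, 180, 172, 48, 46, 43, 45, 45, 43]
230 [44, 46, 57, 73, 77, 129, 179, 174, 46, 46, 43, 42, 43, 45]
231 [48, 47, 53, 70, 80, 129, 179, 171, 48, 45, 58, 59, 59, 58]
232 [62, 61, 51, 70, 80, 131, 179, 175, 81, 58, 68, 68, 68, 68]
233 [71, 66, 52, 54, 69, 127, 181, 174, 94, 68, 64, 68, 67, 66]
234 [71, 68, 47, 45, 58, 123, 173, 169, 91, 67, 67, 68, 67, 65]
235 [68, 65, 47, 41, 54, 107, 149, 145, 87, 61, 68, 68, 67, 66]
236 [69, 67, 45, 44, 52, 96, 138, 133, 82, 66, 69, 66, 67, 65]
237 [70, 66, 48, 43, 50, 96, 139, 135, 81, 65, 68, 68, 70, 67]
238 [70, 67, 42, 42, 52,
[... 1628 characters left out ...]
6: 148, 217: 143, 218: 143, 219: 140, 220: 144, 221: 103, 222: 47, 223: 46, 224: 43, 225: 45, 226: 41, 227: 45}
1.4 [[299.4, 217.7], [298.9, 209.5], [360.6, 216.9], [360.9, 208.6], [332.3, 236.8], [332.2, 223.9], [301.2, 184.7]]
1.45 [[299.5, 219.7], [299.0, 211.8], [360.5, 218.9], [360.9, 211.0], [332.3, 239.5], [332.3, 227.2], [301.2, 184.8]]
1.5 [[299.7, 221.6], [299.2, 214.0], [360.4, 220.8], [360.8, 213.2], [332.3, 242.0], [332.3, 230.4], [301.2, 184.9]]
1.55 [[299.8, 223.4], [299.3, 216.2], [360.3, 222.6], [360.7, 215.4], [332.3, 244.4], [332.3, 233.4], [301.2, 185.0]]
1.571 [[299.9, 224.1], [299.4, 217.1], [360.2, 223.3], [360.6, 216.3], [332.3, 245.3], [332.3, 234.6], [301.2, 185.1]]
```

```bash
ls pics | grep side_
python3 - <<'E'
from h import *
import glob
for f in sorted(glob.glob("pics/side_2[2-9]*.png"))+["pics/side_un.png","pics/side_ov.png","pics/side_end.png"]:
    s=cv2.cvtColor(cv2.imread(f),cv2.COLOR_BGR2GRAY).astype(int); c=s[200:230,298:304].mean(1)
    i=np.where((c[:-1]>=90)&(c[1:]<90))[0]; print(f,[round(200+k+(c[k]-90)/(c[k]-c[k+1]),2) for k in i],"bevel peak",200+int(c.argmax()),c.max())
E
```

```text
side_17.6.png
side_19.9.png
side_23.1.png
side_25.4.png
side_27.8.png
side_end.png
side_ov.png
side_un.png
pics/side_23.1.png [np.float64(201.4)] bevel peak 200 183.66666666666666
pics/side_25.4.png [np.float64(216.7)] bevel peak 208 216.16666666666666
pics/side_27.8.png [np.float64(221.95)] bevel peak 215 230.5
pics/side_un.png [np.float64(222.31)] bevel peak 215 232.33333333333334
pics/side_ov.png [] bevel peak 214 232.83333333333334
pics/side_end.png [np.float64(222.13)] bevel peak 215 218.33333333333334
```

Over the last 6 mm of pressing, the slab edge moved only about 0.3 px. With the offset calibrated at mid-swing, it gives f ≈ 1.565, so the door is on its stop. Handing in.

```bash
python3 -c "
from workcell import ctrl
print(ctrl.close_job())"
```

```text
the job is handed in; nothing more can be done
None
```

The kiln door is open on its stop by my measurements (about 1.565 of 1.571 rad), the pole is back on its wooden rest as it lay before, the hand is clear of everything, and the job was handed in at about 40 s.

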